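# Clamp up a row of blocks in the ratchet board clamp

### The arm

A 6-joint arm with a two-finger parallel gripper is mounted at the origin on a cart in front of the work surface, level with it; the furniture and walls round the work are solid. World frame = base frame: x ahead of the robot, y to its left, z up, the work surface at z = 0. Lengths are in m, angles in degrees, forces in N, time in s.
With the tool pointing down it reaches from about 0.4 to 0.825 m from the base axis. Payload 7 kg.
Tool frame: the origin (TCP) lies on the front face of the gripper's body, between the roots of the fingers; the fingertips stand 66 mm ahead of it and the grasp point (between the pads) lies 47 mm ahead of it; z points along the fingers, y is the line along which they close (so a half turn about z gives the same grasp; the last joint's range is limited). The gripper opens to 88 mm and grips with 3 to 60 N. Pads are 19 mm wide; open, the fingers measure 130 mm over their backs; the gripper's body (78 mm by 193 mm) begins 47 mm behind the grasp point.
Start: joints at [-51.56, 20.546, 0.682, 0, -70.136, -16.507], TCP at [0.252, -0.626, 0.292] pointing down, gripper open.
Joint ranges: [-176.03, 176.03], [-82.01, 121.73], [-58.28, 71.71], [-173.87, 95.51], [-174.79, -0.11], [-173.66, 173.66]. Speed limits (degrees/s): [136.94, 136.94, 172.46, 180, 180, 180].

### API

Orientations are given as [roll, pitch, yaw] about the fixed x, y, z axes, in that order (R = Rz(yaw) Ry(pitch) Rx(roll)).
In Python, from plant import ctrl gives the robot as it stands.
- The arm moves only by the tool send_rows, never from a script. Its argument "deltas" is a list of rows, each a list of 2 entries, a list of its own where there are three numbers: the shift along the tool's x, y, z each as a share of 800 mm, from -1 to 1, then the turn about the tool's z as a share of 90 degrees, from -1 to 1. A call has exactly 5 rows; each row is the pose to reach, as a shift and turn from the pose commanded when the call began, along the tool's axes at that moment; what a row does not reach only later rows make up. A row lasts 1/12 s, in which the tool goes at most 41.7 mm and 7.16 degrees, less where a joint would pass 70% of its speed; a pose out of reach is approached as far as the arm can. A call with a number of a shift or a turn outside -1 to 1 is refused whole. A call with a gripper value outside its range is refused whole. "gripper" is the opening, from 0 (shut) to 1 (fully open), set as the call begins (left out, the last holds). The fingers move at their own pace and stop on an object; the grip force is fixed at half the most. Time passes only in rows, so rows that repeat a pose let the fingers close, or fill a call up. It gives the time, the measured TCP pose, the force, the opening and the grip force at its end, in the units of the state.
- ctrl.get_obs(): the state, without advancing time (a new reading comes with each control period).
- ctrl.snapshot(name): name is "scene" or "top"; returns a dict with "color" (480x640x3 uint8, red, green, blue), "vertical_fov" (degrees; the focal length in pixels is half the picture's height over the tangent of half this angle, whatever the lens; pixels are square), "cx", "cy" (the principal point, pixels), "rvec" (rotation vector, rad) and "tvec" (3), from world to camera coordinates, as OpenCV has them. Camera axes: x right, y down, z forward; pixel columns grow to the right and rows downward; lengths in m; the calibration is good to about 2 mm. A picture is of the moment at which its call begins. There is no depth.
- ctrl.close_job(): hands the job in; it is judged then, once.
Trained networks look in a picture, given as the dict that the camera call returned (one of the last four; its "shot" number tells which), for a name from the list of things; names that differ only in an ending like _2 or _b are one class to them, and where a whole thing is asked for, a point or a joint stands for the part that bears it (a point fixed in the world has none). Each returns a list of dicts, best first, with "conf" (0 to 1); they miss things now and then, are a little off and sometimes report something else, mostly with a low value. They report only what shows in the picture. A call takes as long as a camera call.
- ctrl.boxes_of(picture, thing): "xy" ([column, row] as shares, 0 to 1, of the picture: columns of its width, rows of its height, amid what is visible of it).
- ctrl.cut_out(picture, thing): "pixels" (480x640 bool, what is visible of it) and "xy" ([column, row] as shares, 0 to 1, of the picture: columns of its width, rows of its height, amid what is visible of it).
The state is a dict: "clock": time; "joint_pos": joint angles; "qvel": joint speeds; "tau": joint torques, N m; "tool_pos": TCP position; "orientation": TCP orientation; "force": force on the tool from outside, world axes, zero at the start; "moment": the same for the moment, N m; "opening": finger opening in m; "gripper_force": force on a finger pad.
Only numpy, scipy, OpenCV 4.12 (cv2) and the standard library are available. Lean on these libraries where they do the work, as an engineer would, in place of code of your own. Each camera call takes 0.05 s, during which the arm holds its last target. There are 200 camera calls.

### The job

Clamp the pine blocks up dry in the ratchet board clamp on the bench. Its jaw has been left nearly closed: flip the pawl over out of the rack, draw the jaw back, and lay every pine block on the bed flat and side by side in one row between the jaw and the fence, each lying square across the bed with its ends between the two rails. Then close up: flip the pawl back down into the rack and push the jaw home until the sprung pressure plate squeezes the whole row tight and the ratchet holds it. Leave the other tools and things on the bench alone.

Things in the scene. Friction and masses are not known exactly. Their poses are not given: they have to be found in the camera images.
- clamp: Board clamp bolted to the bench: plywood bed 494 x 177 mm, top 22 mm over the bench, 31 mm high aluminium rail along each long edge (inner faces at x = -74 and +74 mm). Origin on the bench under the bed's centre line; +y along the bed to the fence, z up. Bed ends at y = -262 and +232 mm. Grey fence at the +y end, face at y = +199 mm, top 64 mm over the bench. Toothed rack in a slot at x = 0.
- fence_face (a point): Middle of the foot of the fence's face at bed height (clamp frame: x 0, y +199, z +22 mm); blocks are pressed against this face. Fixed wire-mesh screens 256 mm high stand round the bay: at world y = +0.26 m from x = 0.48 m outwards (left of the fence), at x = 0.78 m (behind the clamp) and at y = -0.63 m; pass above or in front of them.
- jaw (a joint): Slide of the grey jaw along the bed, m. 0 = fully back; grows towards the fence, limit 0.25. Free length between pressure plate (not pressed) and fence = 0.295 minus this. Friction 2 N plus 80 N per m/s. With the pawl down it clicks forward freely but goes back at most one 8 mm tooth; with the pawl flipped over it slides both ways.
- jaw_grip (a point): Point in the upright dark wooden grip on the jaw, 24 mm wide in clamp x, 26 mm in clamp y, on the bed's centre line, 84 mm over the bench; the grip's top is 11 mm above it, the jaw's beam (30 mm thick along y, 146 mm wide) 24 mm below. The pressure plate's face is 39 mm ahead (+y).
- plate (a joint): How far the sprung wooden pressure plate in front of the jaw (146 mm wide, top 58 mm over the bench) is pressed back towards the jaw, m: 0 = out, 0.016 = full travel. Spring 800 N/m. When let go the jaw settles back up to one 8 mm tooth, so press it about 13 mm first; with the pawl out of the rack the spring pushes the jaw back.
- plate_face (a point): Middle of the pressure plate's face that meets the blocks, 41 mm over the bench; moves with jaw and plate.
- pawl (a joint): Top-heavy flip-over pawl behind the jaw, rad. 0 = down in the rack (up to 0.15 on a tooth), lever leaning 34 deg back from upright, away from the fence; 1.2 = flipped fully out, leaning 35 deg forward. Past upright (0.6) it falls over and stays. Axis along clamp x, 72 mm behind the jaw grip, 28 mm over the bench; knob 60 mm from the axis; under 1 N moves it.
- pawl_knob (a point): Centre of the black ball knob, 19 mm across, on the pawl's 8 mm lever rod; 78 mm over the bench at either end of its swing, 88 mm at mid-swing. It can be pinched from above, fingers on its two clamp-x sides, and carried round its arc.
- block_1: Plain pine block, 46 x 120 x 30 mm (its own x, y, z); origin at the centre of its underside, z up; 0.12 kg. All blocks are alike. Three or four of them are there.
- block_2: Pine block like block_1.
- block_3: Pine block like block_1.
- block_4: Pine block like block_1.
- try_square: Try square with dark wooden stock and steel blade, 161 x 110 x 17 mm, lying on the bench left of the bench vice; bystander, to be left alone.
- sanding_block: Brown cork sanding block, 64 x 112 x 36 mm, on the bench left of the mesh screen; bystander, not one of the pine blocks, to be left alone.

How it is judged:
By the outcome, as a careful person would: the job done as asked, in the order asked, and still so for the second after the job is handed in, with the robot touching nothing.
Of block_1, block_2, block_3, block_4 only 3 to 4 are there at a start; the rules pass over those that are not, and their reading is None.
At some moment in a run one of block_1, block_2, block_3, block_4 may be knocked a few centimetres aside while the robot is not near it.
Once in a run the grip may slacken for a moment while it holds something.
It also fails if it takes over 208 s, if anything falls off the work surface, if the arm or the gripper's body presses on something with over 40 N, if the wrist force passes 120 N, or if a joint passes its speed limit or range.

## Working session

There is one attempt and no reset: what is moved stays moved. The work goes in short steps, Python scripts to look and compute and a tool call to move; the robot and the scene stay as the last step left them, time stands still between calls to the robot, and variables do not carry over. Pictures are saved under pics/ and viewed, at most 14 in all, crops included, and the job is handed in when it is done.

Besides the shell and the picture viewer there is one more tool, called as name([rows], argument=value, ...), one row to a line, values as JSON. send_rows: Moves the arm, as the interface text tells. Shift numbers are shares of 800 mm and turn numbers shares of 90 degrees, none past 1 either way. Its arguments: {"type":"object","properties":{"deltas":{"type":"array","items":{"type":"array"}},"gripper":{"type":"number"}},"required":["deltas"]}

```bash
ls; mkdir -p pics
cat > h.py <<'E'
import numpy as np, cv2
from plant import ctrl
def snap(n,f):
    s=ctrl.snapshot(n); cv2.imwrite(f'pics/{f}.png',s['color'][:,:,::-1]); return s
def cam(s):
    f=240/np.tan(np.radians(s['vertical_fov'])/2)
    K=np.array([[f,0,s['cx']],[0,f,s['cy']],[0,0,1]]); R=cv2.Rodrigues(np.array(s['rvec'],float))[0]
    return K,R,np.array(s['tvec'],float).reshape(3)
def ray(s,px,z):
    K,R,t=cam(s); px=np.atleast_2d(np.array(px,float))
    d=(R.T@np.linalg.inv(K)@np.c_[px,np.ones(len(px))].T).T; c=-R.T@t
    return c+d*((z-c[2])/d[:,2])[:,None]
def proj(s,P):
    K,R,t=cam(s); q=(R@np.atleast_2d(P).T).T+t; q=(K@q.T).T; return q[:,:2]/q[:,2:]
E
python3 - <<'E'
from h import *
print(ctrl.get_obs())
for n in ('top','scene'):
    s=snap(n,n+'0'); K,R,t=cam(s); print(n,{k:v for k,v in s.items() if k!='color'},'campos',-R.T@t)
    for th in ('block_1','clamp','jaw_grip','pawl_knob','jaw','plate','sanding_block'):
        for o in ctrl.boxes_of(s,th): 
            p=np.array(o['xy'])*[640,480]; print(th,round(o['conf'],2),p.round(1),ray(s,p,{'jaw_grip':.084,'pawl_knob':.078}.get(th,.03))[0].round(3))
E
```

```text
pics
{'clock': 0.0, 'joint_pos': array([-5.15581361e+01,  2.05909709e+01,  6.34429485e-01, -1.76939033e-02,
       -7.01346184e+01, -1.65069640e+01]), 'qvel': array([-0.12117362, -0.07445033,  0.02698859, -0.02577393,  0.04184223,
       -0.00829205]), 'tau': array([-4.03969289e-04, -5.82724893e+01,  2.93044960e+01,  6.99740231e+00,
        6.80366720e-03, -1.69117775e-04]), 'tool_pos': array([ 0.25198903, -0.62580718,  0.29124044]), 'orientation': array([ 1.79907871e+02, -9.95569173e-03, -1.58071118e+02]), 'force': array([-0.11928488,  0.39865111, -0.73859935]), 'moment': array([-0.01626071,  0.01110646,  0.00933738]), 'gripper_force': 0.0, 'opening': 0.0878008290998089}
top {'vertical_fov': 54.92027703467812, 'cx': 318.3958930716508, 'cy': 241.1953585612108, 'rvec': array([ 2.20118673, -2.21731278,  0.02339027]), 'tvec': array([-0.03939112,  0.51754543,  1.14507429]), 'shot': 1} campos [ 0.49111192 -0.0448312   1.15645982]
block_1 0.97 [317.5 280.9] [ 0.42 -0.04  0.03]
block_1 0.82 [437.  276.1] [ 0.43  -0.331  0.03 ]
block_1 0.67 [487.7 244.5] [ 0.506 -0.456  0.03 ]
clamp 0.79 [31
[... 416 characters left out ...]
': 319.0263459856188, 'cy': 239.79204770018137, 'rvec': array([ 0.92855669, -2.42722909,  1.11264466]), 'tvec': array([0.38713461, 0.30801692, 0.93935372]), 'shot': 2} campos [-0.06792484  0.63386492  0.84896084]
block_1 0.96 [426.3 189.7] [ 0.502 -0.445  0.03 ]
block_1 0.96 [422.2 225. ] [ 0.42  -0.297  0.03 ]
block_1 0.55 [362.1 282.1] [ 0.407 -0.024  0.03 ]
clamp 0.93 [300.9 242.5] [ 0.614 -0.031  0.03 ]
jaw_grip 0.78 [274.2 252.9] [0.59  0.081 0.084]
pawl_knob 0.53 [299.7 235.7] [ 0.594 -0.009  0.078]
pawl_knob 0.38 [298.2 242.2] [0.58  0.011 0.078]
jaw 0.77 [275.5 253.1] [0.633 0.04  0.03 ]
plate 0.67 [262.3 260.7] [0.638 0.081 0.03 ]
sanding_block 0.82 [182.5 369.4] [0.523 0.402 0.03 ]
```

View pics/top0.png

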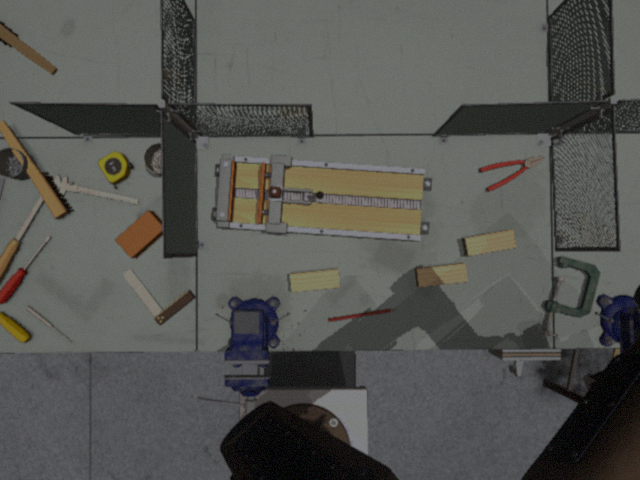

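View pics/scene0.png

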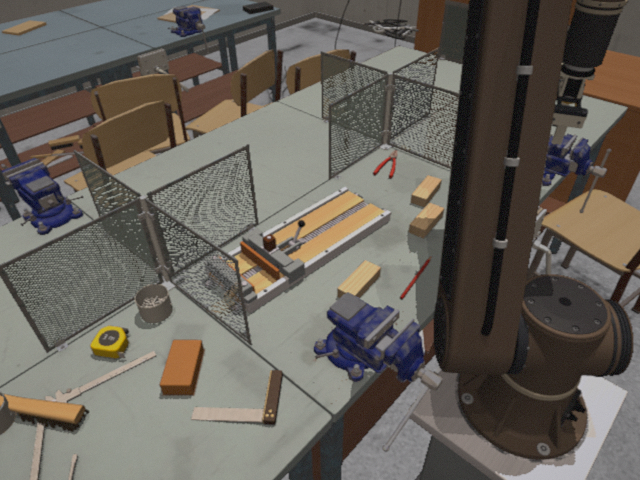

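Three blocks show at top-picture pixels (315,280), (442,274) and (489,243). The clamp spans (217,155)–(425,240), with its fence at the left and the jaw near (275,195). The pawl is leaning back, with its knob near (318,195).

```bash
cat >> h.py <<'E'
from scipy.optimize import minimize
def hull(s,x,y,a,dx,dy,z0,z1):
    c,n=np.cos(a),np.sin(a)
    P=[[x+c*u-n*v,y+n*u+c*v,z] for u in(-dx/2,dx/2) for v in(-dy/2,dy/2) for z in(z0,z1)]
    return cv2.convexHull(proj(s,P).astype(np.float32))
def fitblock(s,mask,z0=0.,h=.03):
    m=mask.astype(np.uint8); ys,xs=np.nonzero(m); p=ray(s,[xs.mean(),ys.mean()],z0+h*.8)[0]
    def cost(q):
        im=np.zeros((480*4,640*4),np.uint8) if 0 else np.zeros(m.shape,np.uint8)
        H=hull(s,q[0],q[1],q[2],.046,.12,z0,z0+h)
        cv2.fillConvexPoly(im,np.round(H*16).astype(np.int32),255,cv2.LINE_AA,4)
        return np.abs(im/255.-m).sum()
    best=None
    for a in np.radians(np.arange(-90,90,15)):
        r=minimize(cost,[p[0],p[1],a],method='Nelder-Mead',options=dict(initial_simplex=[[p[0],p[1],a],[p[0]+.01,p[1],a],[p[0],p[1]+.01,a],[p[0],p[1],a+.2]],maxiter=120))
        if best is None or r.fun<best.fun: best=r
    q=best.x; return q[0],q[1],np.degrees(q[2]),best.fun/m.sum()
def blocks(s,z0=0.):
    for o in ctrl.cut_out(s,'block_1'):
        if o['conf']>.3: print('block',round(o['conf'],2),(np.array(o['xy'])*[640,480]).round(),np.round(fitblock(s,o['pixels'],z0),3),o['pixels'].sum())
E
python3 - <<'E'
from h import *
for n in('top','scene'):
    s=snap(n,n+'1'); print(n); blocks(s)
    if n=='top': c=s['color'][145:250,205:440,::-1]
    else: c=s['color'][180:310,200:400,::-1]
    cv2.imwrite(f'pics/{n}1c.png',cv2.resize(c,None,fx=3.4 if n=='top' else 4,fy=3.4 if n=='top' else 4,interpolation=cv2.INTER_CUBIC))
E
```

```text
top
block 0.79 [316. 277.] [ 0.422 -0.034  5.744  0.123] 936
block 0.61 [490. 243.] [ 0.511 -0.462  8.727  0.094] 1019
block 0.53 [158. 303.] [  0.374   0.371 -42.623   0.758] 1163
scene
block 0.78 [360. 283.] [ 0.423 -0.038  8.633  0.348] 838
block 0.76 [427. 188.] [ 0.511 -0.464 11.456  0.081] 603
block 0.71 [425. 226.] [ 0.433 -0.344  6.612  0.07 ] 748
```

View pics/top1c.png

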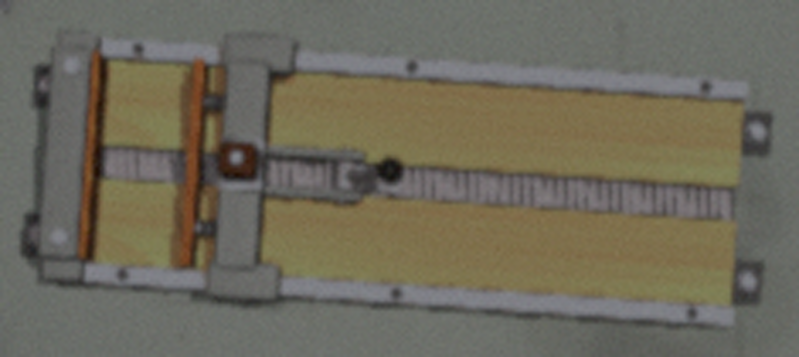

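The enlarged crop shows the fence facing from (97,55) to (83,258), the grip top at (238,158) and the knob at (390,170). The rail ends are at (748,83) and (733,326).

Run:
```python
from h import *
from scipy.optimize import least_squares
s=snap('top','top2')
px=np.array([[748,83],[733,326],[238,158],[390,170],[100,55],[86,258]])/3.4+[205,145]
def model(q):
    x,y,a,w,j,w2,k=q; L=np.array([[w,-.262,.053],[-w,-.262,.053],[0,j,.095],[0,k,.078],[w2,.199,.06],[-w2,.199,.06]])
    c,n=np.cos(a),np.sin(a); return np.c_[x+c*L[:,0]-n*L[:,1],y+n*L[:,0]+c*L[:,1],L[:,2]]
r=least_squares(lambda q:(proj(s,model(q))-px).ravel(),[.62,-.04,.05,.088,.1,.074,0])
print(r.x.round(4),np.degrees(r.x[2]),(r.fun.reshape(-1,2)).round(2))
```

```text
[ 0.6223 -0.0352 -0.0798  0.0859  0.0914  0.0714 -0.0118] -4.569876700026965 [[ 1.29 -0.28]
 [ 0.87 -0.3 ]
 [-0.03  0.42]
 [-0.07  1.  ]
 [-0.78 -0.43]
 [-1.26 -0.47]]
```

```bash
cat >> h.py <<'E'
CX,CY,CA=.6223,-.0352,np.radians(-4.57); CYAW=-94.57; PYAW=-4.57
def w(x,y): return CX+np.cos(CA)*x-np.sin(CA)*y, CY+np.sin(CA)*x+np.cos(CA)*y
def local(p):
    d=np.array(p[:2])-[CX,CY]; return np.cos(CA)*d[0]+np.sin(CA)*d[1], -np.sin(CA)*d[0]+np.cos(CA)*d[1]
def here(pr=True):
    o=ctrl.get_obs(); p=[*o['tool_pos'],o['orientation'][2]]
    if pr: print('t',round(o['clock'],1),'p',np.round(p,4),'cl',np.round(local(p),4),'F',o['force'].round(1),'op',round(o['opening'],4),'gf',round(o['gripper_force'],1),'j',o['joint_pos'].round(0))
    return p
def plan(*wps,start=None):
    "wps: (x,y,z,yaw,step m per call)"
    p=np.array(start if start is not None else here(),float)
    for q in wps:
        st=q[4] if len(q)>4 else .2
        q=np.array(q[:4],float); dy=(q[3]-p[3]+180)%360-180
        n=max(1,int(np.ceil(max(np.linalg.norm(q[:3]-p[:3])/st,abs(dy)/35)-1e-6)))
        for i in range(n):
            a=np.radians(p[3]+dy*i/n); d=(q[:3]-p[:3])/n
            print(np.round([(d[0]*np.cos(a)+d[1]*np.sin(a))/.8,(d[0]*np.sin(a)-d[1]*np.cos(a))/.8,-d[2]/.8,-dy/n/90],4))
        print('--',q.round(3)); p=q
E
python3 - <<'E'
from h import *
a=w(0,-.058)
plan((*a,.2,CYAW),(*a,.138,CYAW),(*w(0,-.012),.138,CYAW,.05))
E
```

```text
t 1.1 p [   0.2521   -0.6261    0.2922 -158.067 ] cl [-0.3219 -0.6185] F [-0.2  1.1  0.4] op 0.0878 gf 0.0 j [-52.  21.   1.   0. -70. -17.]
[-0.1682  0.1119  0.0288 -0.1764]
[-0.1924  0.0616  0.0288 -0.1764]
[-0.2019  0.0066  0.0288 -0.1764]
[-0.196  -0.0489  0.0288 -0.1764]
-- [ 6.180e-01 -9.300e-02  2.000e-01 -9.457e+01]
[-0.      0.      0.0775 -0.    ]
-- [ 6.180e-01 -9.300e-02  1.380e-01 -9.457e+01]
[-0.0575 -0.     -0.     -0.    ]
-- [ 6.210e-01 -4.700e-02  1.380e-01 -9.457e+01]
```

send_rows([
  [[-0.04,0.025,0.006],-0.036],
  [[-0.08,0.05,0.012],-0.072],
  [[-0.12,0.08,0.018],-0.108],
  [[-0.168,0.112,0.029],-0.176],
  [[-0.168,0.112,0.029],-0.176],
], gripper=0)

```text
clock: 1.47
tool_pos: [0.3454, -0.4885, 0.2682]
orientation: [179.9, 0.1, -141.7]
force: [-1.3, 0.5, -0.5]
opening: 0.0599
gripper_force: 0.0
```

send_rows([
  [[-0.192,0.062,0.029],-0.176],
  [[-0.192,0.062,0.029],-0.176],
  [[-0.192,0.062,0.029],-0.176],
  [[-0.192,0.062,0.029],-0.176],
  [[-0.192,0.062,0.029],-0.176],
])

```text
clock: 1.88
tool_pos: [0.437, -0.3552, 0.2451]
orientation: [180.0, 0.0, -126.2]
force: [-0.7, -0.8, 0.2]
opening: 0.0266
gripper_force: 0.0
```

send_rows([
  [[-0.202,0.007,0.029],-0.176],
  [[-0.202,0.007,0.029],-0.176],
  [[-0.202,0.007,0.029],-0.176],
  [[-0.202,0.007,0.029],-0.176],
  [[-0.202,0.007,0.029],-0.176],
])

```text
clock: 2.3
tool_pos: [0.5286, -0.2219, 0.2217]
orientation: [-180.0, 0.0, -110.3]
force: [-0.0, -0.8, 0.7]
opening: 0.0006
gripper_force: 0.0
```

send_rows([
  [[-0.196,-0.049,0.029],-0.176],
  [[-0.196,-0.049,0.029],-0.176],
  [[-0.196,-0.049,0.029],-0.176],
  [[-0.196,-0.049,0.029],-0.176],
  [[-0.196,-0.049,0.029],-0.176],
])

```text
clock: 2.72
tool_pos: [0.6206, -0.0885, 0.198]
orientation: [-180.0, 0.0, -94.5]
force: [0.1, -1.7, 1.0]
opening: 0.0002
gripper_force: 0.0
```

Run:
```python
from h import *
a=w(0,-.058)
plan((*a,.138,CYAW),(*w(0,.010),.138,CYAW,.035))
s=snap('top','top3');blocks(s)
s=snap('scene','sc3');blocks(s)
c=np.hstack([ctrl.snapshot('top')['color'][::1,200:,::-1]]);cv2.imwrite('pics/t3c.png',c)
```

```text
t 2.7 p [ 6.20600e-01 -8.85000e-02  1.98000e-01 -9.44787e+01] cl [ 0.0025 -0.0532] F [ 0.1 -1.7  1. ] op 0.0002 gf 0.0 j [ 10.  20. -13.   0. -57. -14.]
[0.0059 0.0032 0.075  0.001 ]
-- [ 6.180e-01 -9.300e-02  1.380e-01 -9.457e+01]
[-0.0425 -0.     -0.     -0.    ]
[-0.0425 -0.     -0.     -0.    ]
-- [ 6.230e-01 -2.500e-02  1.380e-01 -9.457e+01]
block 0.92 [314. 279.] [ 0.422 -0.034  5.994  0.177] 889
block 0.88 [440. 274.] [ 4.33000e-01 -3.44000e-01 -1.74079e+02  9.70000e-02] 1014
block 0.69 [488. 244.] [ 0.51  -0.464  7.977  0.154] 961
block 0.84 [423. 226.] [   0.436   -0.342 -167.346    0.279] 606
block 0.58 [424. 193.] [ 0.521 -0.46  26.988  0.594] 369
block 0.55 [361. 282.] [ 0.425 -0.038  7.275  0.297] 872
```

View pics/sc3.png

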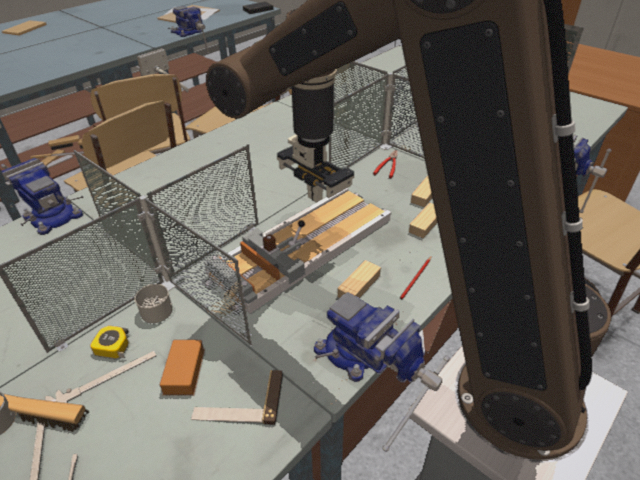

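The scene shows three blocks and no fourth. The gripper is shut and hanging above and behind the pawl, at about (320,190). Next I lower it and flip the pawl.

send_rows([
  [[0.003,0.002,0.015],0],
  [[0.006,0.003,0.03],0],
  [[0.006,0.003,0.05],0],
  [[0.006,0.003,0.075],0],
  [[0.006,0.003,0.075],0],
])

```text
clock: 3.38
tool_pos: [0.6121, -0.099, 0.1364]
orientation: [179.7, -0.0, -94.9]
force: [-1.0, -0.9, -1.0]
opening: 0.0004
gripper_force: 0.0
```

send_rows([
  [[-0.008,0,0],0],
  [[-0.016,0,0],0],
  [[-0.025,0,0],0],
  [[-0.034,0,0],0],
  [[-0.043,0,0],0],
])

```text
clock: 3.8
tool_pos: [0.618, -0.0624, 0.1405]
orientation: [-179.9, 0.0, -94.7]
force: [0.8, -2.7, 2.4]
opening: 0.0004
gripper_force: 1.0
```

send_rows([
  [[-0.01,0,0],0],
  [[-0.02,0,0],0],
  [[-0.03,0,0],0],
  [[-0.04,0,0],0],
  [[-0.045,0,0],0],
])

```text
clock: 4.22
tool_pos: [0.6206, -0.0261, 0.1393]
orientation: [-180.0, 0.0, -94.7]
force: [0.1, -0.2, 0.4]
opening: 0.0007
gripper_force: 0.0
```

send_rows([
  [[0,0,0],0],
  [[0.02,0,-0.02],0],
  [[0.04,0,-0.05],0],
  [[0.05,0,-0.1],0],
  [[0.05,0,-0.1],0],
], gripper=0.6)

```text
clock: 4.63
tool_pos: [0.6201, -0.069, 0.2268]
orientation: [-179.4, 0.0, -94.7]
force: [1.5, 0.4, 1.5]
opening: 0.0284
gripper_force: 0.0
```

Run:
```python
from h import *
here(); s=snap('scene','sc4')
for th in('pawl_knob','jaw_grip'):
  for o in ctrl.boxes_of(s,th): print(th,o['conf'],np.array(o['xy'])*[640,480])
cv2.imwrite('pics/sc4c.png',cv2.resize(s['color'][180:310,200:400,::-1],None,fx=4,fy=4,interpolation=cv2.INTER_CUBIC))
for y in(.0914-.072-.0335,.0194+.034): print(proj(s,[*w(0,y),.078]))
```

```text
t 4.6 p [ 6.2010e-01 -6.9000e-02  2.2680e-01 -9.4702e+01] cl [ 0.0005 -0.0339] F [1.5 0.4 1.5] op 0.0284 gf 0.0 j [ 12.  18. -12.   0. -60. -16.]
pawl_knob 0.73 [292.096 237.312]
jaw_grip 0.63 [273.408 253.008]
[[302.98085958 223.4737797 ]]
[[282.58775765 235.35174093]]
```

View pics/sc4c.png

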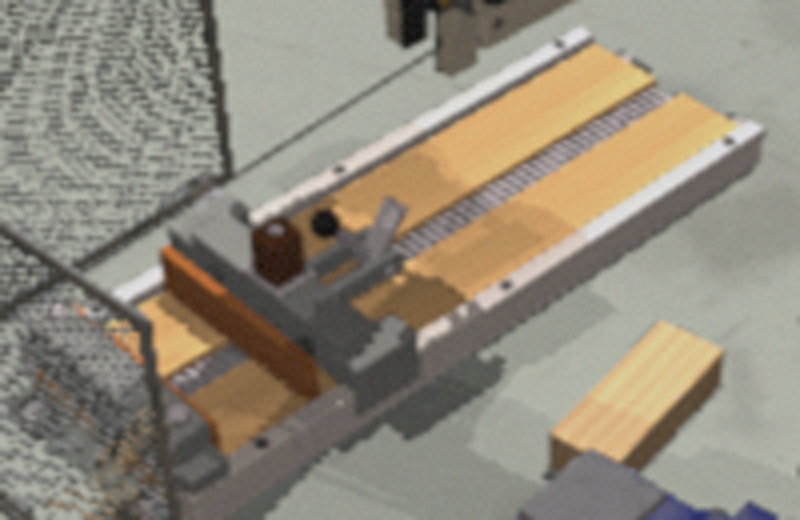

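The pawl is flipped: in the crop the knob is at (325,222), leaning forward beside the grip at (277,245).

Run:
```python
from h import *
s=ctrl.snapshot('scene'); 
for y in(.086,.0914,.097): print(proj(s,[*w(0,y),.095])) 
a=w(0,.0914)
plan((*a,.19,CYAW),(*a,.134,CYAW),(*w(0,-.134),.134,CYAW,.08))
```

```text
[[271.77753414 235.98774778]]
[[270.02959654 236.99242064]]
[[268.20814897 238.03934528]]
t 4.8 p [ 6.1670e-01 -6.7400e-02  2.1900e-01 -9.4737e+01] cl [-0.003  -0.0326] F [ 0.   0.2 -0.2] op 0.044 gf 0.0 j [ 12.  19. -12.  -0. -59. -16.]
[-0.155  -0.0033  0.0362 -0.0019]
-- [ 6.300e-01  5.600e-02  1.900e-01 -9.457e+01]
[-0.    0.    0.07 -0.  ]
-- [ 6.300e-01  5.600e-02  1.340e-01 -9.457e+01]
[ 0.0939  0.     -0.     -0.    ]
[ 0.0939  0.     -0.     -0.    ]
[ 0.0939  0.     -0.     -0.    ]
-- [  0.612  -0.169   0.134 -94.57 ]
```

send_rows([
  [[-0.05,-0.003,0.01],0],
  [[-0.1,-0.003,0.02],0],
  [[-0.155,-0.003,0.036],0],
  [[-0.155,-0.003,0.036],0],
  [[-0.155,-0.003,0.036],0],
])

```text
clock: 5.25
tool_pos: [0.6288, 0.0584, 0.188]
orientation: [179.8, -0.1, -94.5]
force: [-0.4, 0.6, -0.3]
opening: 0.0523
gripper_force: 0.0
```

send_rows([
  [[0,0,0],0],
  [[0,0,0.025],0],
  [[0,0,0.05],0],
  [[0,0,0.07],0],
  [[0,0,0.07],0],
])

```text
clock: 5.67
tool_pos: [0.6277, 0.0541, 0.1312]
orientation: [179.7, -0.1, -94.8]
force: [-1.0, -0.7, -0.2]
opening: 0.0524
gripper_force: 0.0
```

send_rows([
  [[0,0,0],0],
  [[0,0,0],0],
  [[0,0,0],0],
  [[0,0,0],0],
  [[0,0,0],0],
], gripper=0)

```text
clock: 6.08
tool_pos: [0.631, 0.0561, 0.1358]
orientation: [-179.8, 0.1, -94.7]
force: [16.7, -4.4, -11.0]
opening: 0.0249
gripper_force: 8.0
```

send_rows([
  [[0,0,0],0],
  [[0,0,0],0],
  [[0,0,0],0],
  [[0,0,0],0],
  [[0,0,0],0],
])

```text
clock: 6.5
tool_pos: [0.6315, 0.0562, 0.1358]
orientation: [-179.8, 0.0, -94.7]
force: [5.5, -1.8, -0.8]
opening: 0.0238
gripper_force: 30.0
```

send_rows([
  [[0.01,0,0],0],
  [[0.022,0,0],0],
  [[0.038,0,0],0],
  [[0.054,0,0],0],
  [[0.07,0,0],0],
])

```text
clock: 6.92
tool_pos: [0.6274, 0.003, 0.1358]
orientation: [-179.7, 0.3, -94.6]
force: [4.5, 13.6, -0.9]
opening: 0.0237
gripper_force: 30.0
```

send_rows([
  [[0.014,0,0],0],
  [[0.028,0,0],0],
  [[0.042,0,0],0],
  [[0.056,0,0],0],
  [[0.07,0,0],0],
])

```text
clock: 7.33
tool_pos: [0.6232, -0.0533, 0.1358]
orientation: [-179.6, 0.2, -94.6]
force: [5.2, 12.2, -1.5]
opening: 0.0236
gripper_force: 30.0
```

send_rows([
  [[0.014,0,0],0],
  [[0.028,0,0],0],
  [[0.042,0,0],0],
  [[0.056,0,0],0],
  [[0.07,0,0],0],
])

```text
clock: 7.75
tool_pos: [0.6189, -0.1093, 0.1358]
orientation: [-179.6, 0.2, -94.6]
force: [6.7, 12.4, -0.9]
opening: 0.024
gripper_force: 30.0
```

send_rows([
  [[0.014,0,0],0],
  [[0.028,0,0],0],
  [[0.042,0,0],0],
  [[0.056,0,0],0],
  [[0.068,0,0],0],
])

```text
clock: 8.17
tool_pos: [0.6147, -0.164, 0.1359]
orientation: [-179.6, 0.1, -94.6]
force: [8.5, 10.5, -1.2]
opening: 0.0236
gripper_force: 30.0
```

send_rows([
  [[0,0,0],0],
  [[0,0,0],0],
  [[0,0,0],0],
  [[0,0,0],0],
  [[0,0,0],0],
])

```text
clock: 8.58
tool_pos: [0.6146, -0.1656, 0.1358]
orientation: [-179.6, -0.0, -94.6]
force: [8.4, -2.3, -4.6]
opening: 0.0237
gripper_force: 30.0
```

```bash
sed -i 's/^CX,CY,CA=.*/CX,CY,CA=.6245,-.0352,np.radians(-4.4); CYAW=-94.4; PYAW=-4.4/' h.py
python3 - <<'E'
from h import *
p=here()
plan((p[0],p[1],.24,p[3]),(.4225,-.036,.2,-83.5),(.4225,-.036,.072,-83.5))
E
```

```text
t 8.6 p [  0.6146  -0.1656   0.1358 -94.6406] cl [ 1.000e-04 -1.308e-01] F [ 8.4 -2.3 -4.6] op 0.0237 gf 30.0 j [  2.  25. -16.   0. -50.  -7.]
t 8.6 p [  0.6146  -0.1656   0.1358 -94.6406] cl [ 1.000e-04 -1.308e-01] F [ 8.4 -2.3 -4.6] op 0.0237 gf 30.0 j [  2.  25. -16.   0. -50.  -7.]
[-0.      0.     -0.1302 -0.    ]
-- [  0.615  -0.166   0.24  -94.641]
[-0.0711  0.1262  0.025  -0.0619]
[-0.083   0.1187  0.025  -0.0619]
-- [ 4.22e-01 -3.60e-02  2.00e-01 -8.35e+01]
[ 0.   -0.    0.16 -0.  ]
-- [ 4.22e-01 -3.60e-02  7.20e-02 -8.35e+01]
```

send_rows([
  [[0,0,0],0],
  [[0,0,0],0],
  [[0,0,0],0],
  [[0,0,-0.03],0],
  [[0,0,-0.06],0],
], gripper=0.85)

```text
clock: 9.0
tool_pos: [0.6101, -0.1655, 0.1816]
orientation: [179.8, -0.0, -94.7]
force: [1.3, -0.0, 0.6]
opening: 0.0517
gripper_force: 0.0
```

send_rows([
  [[0,0,-0.03],0],
  [[0,0,-0.07],0],
  [[0,0,-0.07],0],
  [[0,0,-0.07],0],
  [[0,0,-0.07],0],
])

```text
clock: 9.42
tool_pos: [0.611, -0.1655, 0.2386]
orientation: [-180.0, 0.0, -94.7]
force: [0.1, 0.3, -0.3]
opening: 0.0744
gripper_force: 0.0
```

Run:
```python
from h import *
s=snap('top','top5');blocks(s)
plan((.4225,-.036,.2,-83.5),(.4225,-.036,.072,-83.5))
cv2.imwrite('pics/top5c.png',cv2.resize(s['color'][145:300,205:440,::-1],None,fx=3.4,fy=3.4,interpolation=cv2.INTER_CUBIC))
```

```text
block 0.81 [324. 282.] [ 0.423 -0.049  4.31   0.708] 613
block 0.66 [439. 278.] [ 0.432 -0.345  7.543  0.089] 1034
t 9.5 p [  0.6107  -0.1655   0.2375 -94.7191] cl [-0.0037 -0.131 ] F [ 0.1 -0.6 -0.2] op 0.0741 gf 0.0 j [  2.  19.  -9.  -0. -62.  -7.]
[-0.071   0.1239  0.0235 -0.0623]
[-0.0828  0.1164  0.0235 -0.0623]
-- [ 4.22e-01 -3.60e-02  2.00e-01 -8.35e+01]
[ 0.   -0.    0.16 -0.  ]
-- [ 4.22e-01 -3.60e-02  7.20e-02 -8.35e+01]
```

View pics/top5c.png

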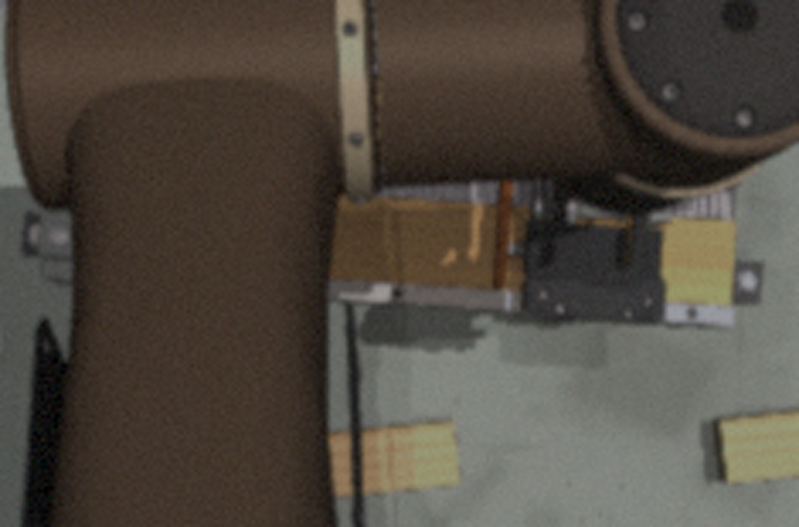

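The jaw is back, with its plate at about (505,195) in the crop. The block near (395,460) hasn't moved, so I pick it.

send_rows([
  [[-0.071,0.124,0.023],-0.062],
  [[-0.071,0.124,0.023],-0.062],
  [[-0.071,0.124,0.023],-0.062],
  [[-0.071,0.124,0.023],-0.062],
  [[-0.071,0.124,0.023],-0.062],
])

```text
clock: 9.93
tool_pos: [0.5157, -0.1002, 0.2196]
orientation: [179.9, -0.0, -89.0]
force: [-0.2, -0.7, -0.3]
opening: 0.0747
gripper_force: 0.0
```

send_rows([
  [[-0.083,0.116,0.024],-0.062],
  [[-0.083,0.116,0.024],-0.062],
  [[-0.083,0.116,0.024],-0.062],
  [[-0.083,0.116,0.024],-0.062],
  [[-0.083,0.116,0.024],-0.062],
])

```text
clock: 10.35
tool_pos: [0.4232, -0.0353, 0.201]
orientation: [-180.0, -0.0, -83.4]
force: [-0.1, -0.5, 0.5]
opening: 0.0745
gripper_force: 0.0
```

send_rows([
  [[0,0,0.03],0],
  [[0,0,0.06],0],
  [[0,0,0.09],0],
  [[0,0,0.12],0],
  [[0,0,0.12],0],
])

```text
clock: 10.77
tool_pos: [0.4226, -0.0369, 0.1014]
orientation: [179.6, -0.1, -83.6]
force: [-1.1, -0.9, -0.2]
opening: 0.0742
gripper_force: 0.0
```

Run:
```python
from h import *
s=snap('scene','sc6');blocks(s)
plan((.4225,-.036,.072,-83.5))
cv2.imwrite('pics/sc6c.png',cv2.resize(s['color'][180:330,250:450,::-1],None,fx=3.9,fy=3.9,interpolation=cv2.INTER_CUBIC))
```

```text
block 0.94 [422. 223.] [ 0.434 -0.345  7.594  0.065] 751
block 0.71 [428. 190.] [ 0.512 -0.466 11.927  0.171] 553
block 0.71 [360. 284.] [ 0.424 -0.036  8.84   0.551] 730
t 10.9 p [ 4.24200e-01 -3.64000e-02  1.04600e-01 -8.35783e+01] cl [-0.1997 -0.0165] F [ 1.3 -0.8  1. ] op 0.0744 gf 0.0 j [ 22.  10. -44.   0. -36. -16.]
[-0.0007  0.002   0.0408 -0.0009]
-- [ 4.22e-01 -3.60e-02  7.20e-02 -8.35e+01]
```

View pics/sc6c.png

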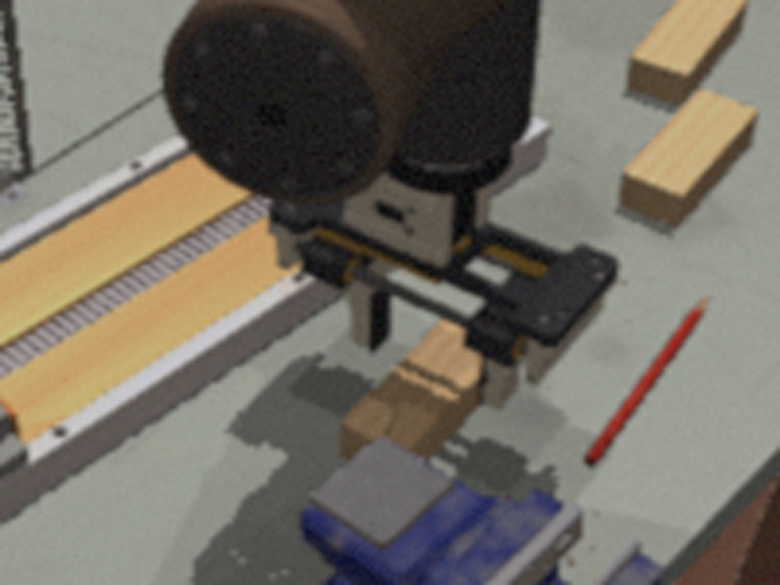

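The fingers straddle the block: the left one is at (370,320) and the right one at (495,380) in the crop. I lower, close and lift.

send_rows([
  [[0,0.001,0.013],0],
  [[0,0.001,0.026],0],
  [[0,0.001,0.038],0],
  [[0,0.001,0.038],0],
  [[0,0.001,0.038],0],
])

```text
clock: 11.28
tool_pos: [0.4238, -0.0359, 0.0756]
orientation: [-179.9, 0.0, -83.5]
force: [0.0, -0.3, 0.4]
opening: 0.0743
gripper_force: 0.0
```

send_rows([
  [[0,0,0],0],
  [[0,0,0],0],
  [[0,0,0],0],
  [[0,0,0],0],
  [[0,0,0],0],
], gripper=0)

```text
clock: 11.7
tool_pos: [0.4228, -0.0359, 0.0749]
orientation: [-180.0, 0.0, -83.5]
force: [-1.4, -0.5, 0.2]
opening: 0.0468
gripper_force: 1.0
```

send_rows([
  [[0,0,0],0],
  [[0,0,0],0],
  [[0,0,0],0],
  [[0,0,0],0],
  [[0,0,0],0],
])

```text
clock: 12.12
tool_pos: [0.4228, -0.0359, 0.0749]
orientation: [-180.0, -0.0, -83.5]
force: [-1.3, 0.9, 6.4]
opening: 0.0457
gripper_force: 29.9
```

send_rows([
  [[0,0,-0.02],0],
  [[0,0,-0.04],0],
  [[0,0,-0.07],0],
  [[0,0,-0.1],0],
  [[0,0,-0.13],0],
])

```text
clock: 12.53
tool_pos: [0.4221, -0.0361, 0.1793]
orientation: [179.9, -0.0, -83.6]
force: [0.4, -0.6, -1.9]
opening: 0.0459
gripper_force: 29.9
```

Run:
```python
from h import *
a=w(0,.147)
plan((*a,.2,PYAW,.14),(*a,.105,PYAW))
```

```text
t 12.5 p [ 4.22100e-01 -3.61000e-02  1.79300e-01 -8.35543e+01] cl [-0.2018 -0.0164] F [ 0.4 -0.6 -1.9] op 0.0459 gf 29.9 j [ 22.   3. -39.  -0. -48. -16.]
[-0.0511 -0.0954 -0.0086 -0.2932]
[-0.0034 -0.1081 -0.0086 -0.2932]
[ 0.045  -0.0984 -0.0086 -0.2932]
-- [ 0.636  0.111  0.2   -4.4  ]
[ 0.     -0.      0.1188 -0.    ]
-- [ 0.636  0.111  0.105 -4.4  ]
```

send_rows([
  [[-0.01,-0.02,-0.002],-0.059],
  [[-0.02,-0.04,-0.004],-0.118],
  [[-0.03,-0.06,-0.006],-0.176],
  [[-0.04,-0.08,-0.009],-0.235],
  [[-0.051,-0.095,-0.009],-0.293],
])

```text
clock: 12.95
tool_pos: [0.4946, 0.0137, 0.1859]
orientation: [-180.0, -0.0, -56.9]
force: [0.4, -0.8, -1.2]
opening: 0.0459
gripper_force: 29.9
```

send_rows([
  [[-0.001,-0.022,-0.002],-0.059],
  [[-0.002,-0.044,-0.004],-0.118],
  [[-0.003,-0.066,-0.006],-0.176],
  [[-0.003,-0.088,-0.009],-0.235],
  [[-0.003,-0.108,-0.009],-0.293],
])

```text
clock: 13.37
tool_pos: [0.5656, 0.0626, 0.1928]
orientation: [180.0, 0.0, -30.5]
force: [-0.1, -0.2, -2.3]
opening: 0.046
gripper_force: 29.9
```

send_rows([
  [[0.009,-0.02,-0.002],-0.059],
  [[0.018,-0.04,-0.004],-0.118],
  [[0.027,-0.06,-0.006],-0.176],
  [[0.036,-0.08,-0.009],-0.235],
  [[0.045,-0.098,-0.009],-0.293],
])

```text
clock: 13.78
tool_pos: [0.6366, 0.1115, 0.1999]
orientation: [180.0, 0.0, -4.2]
force: [0.2, 0.2, -1.3]
opening: 0.0462
gripper_force: 29.9
```

send_rows([
  [[0,0,0],0],
  [[0,0,0],0],
  [[0,0,0],0],
  [[0,0,0],0],
  [[0,0,0],0],
])

```text
clock: 14.2
tool_pos: [0.6354, 0.1105, 0.2002]
orientation: [180.0, 0.0, -4.5]
force: [0.4, -0.7, -1.5]
opening: 0.0456
gripper_force: 29.9
```

Run:
```python
from h import *
a=w(0,.147)
plan((*a,.099,PYAW))
s=snap('scene','sc7')
print(proj(s,[[*w(0,.199),.022],[*w(-.074,.199),.053],[*w(-.074,.199),.022]]))
cv2.imwrite('pics/sc7c.png',cv2.resize(s['color'][120:320,150:400,::-1],None,fx=3,fy=3,interpolation=cv2.INTER_CUBIC))
```

```text
t 14.2 p [ 0.6354  0.1105  0.2002 -4.4936] cl [-0.0003  0.1461] F [ 0.4 -0.7 -1.5] op 0.0456 gf 29.9 j [ 27.  22. -10.  -0. -58.  58.]
[ 0.0004 -0.0012  0.1265 -0.001 ]
-- [ 0.636  0.111  0.099 -4.4  ]
[[236.82723927 280.2510746 ]
 [254.49977016 287.26662182]
 [255.83573848 296.64598626]]
```

View pics/sc7c.png

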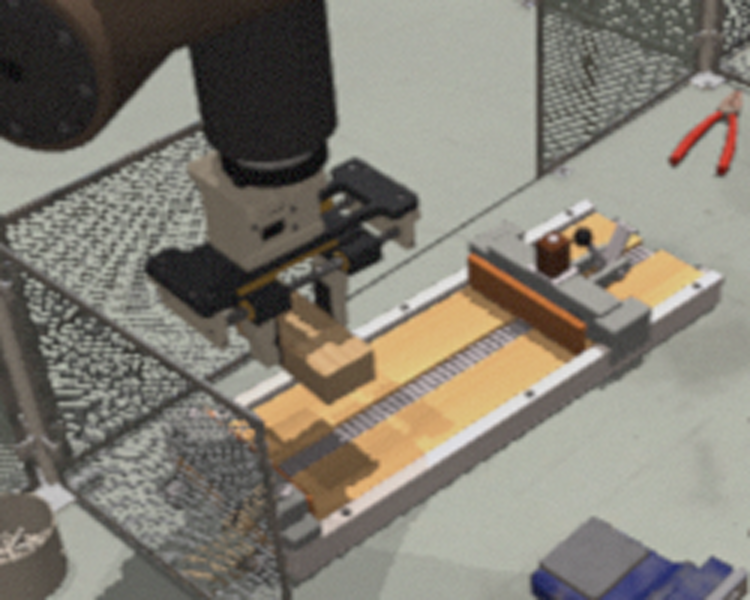

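The block is held level at about (330,350) in the crop, over the fence end of the bed and clear of the screens. I lower it and release.

send_rows([
  [[0,-0.001,0.025],0],
  [[0,-0.001,0.05],0],
  [[0,-0.001,0.075],0],
  [[0,-0.001,0.095],0],
  [[0,-0.001,0.11],0],
])

```text
clock: 14.67
tool_pos: [0.6353, 0.1113, 0.1109]
orientation: [180.0, 0.1, -4.5]
force: [-1.0, 0.2, -1.3]
opening: 0.046
gripper_force: 29.9
```

send_rows([
  [[0,0,0.006],0],
  [[0,0,0.012],0],
  [[0,0,0.018],0],
  [[0,0,0.018],0],
  [[0,0,0.018],0],
])

```text
clock: 15.08
tool_pos: [0.6363, 0.1117, 0.0983]
orientation: [-180.0, -0.0, -4.4]
force: [0.5, 0.4, -1.3]
opening: 0.046
gripper_force: 29.9
```

send_rows([
  [[0,0,0],0],
  [[0,0,0],0],
  [[0,0,0],0],
  [[0,0,0],0],
  [[0,0,0],0],
], gripper=0.62)

```text
clock: 15.5
tool_pos: [0.6362, 0.1117, 0.0981]
orientation: [-180.0, -0.0, -4.4]
force: [-0.1, 0.6, -0.4]
opening: 0.0545
gripper_force: 0.0
```

send_rows([
  [[0,0,-0.02],0],
  [[0,0,-0.04],0],
  [[0,0,-0.07],0],
  [[0,0,-0.1],0],
  [[0,0,-0.14],0],
])

```text
clock: 15.92
tool_pos: [0.6351, 0.1114, 0.2093]
orientation: [179.9, 0.2, -4.5]
force: [0.5, 0.3, 0.3]
opening: 0.0542
gripper_force: 0.0
```

Run:
```python
from h import *
plan((.58,-.1,.24,-44),(.4325,-.3445,.2,-83),(.4325,-.3445,.075,-83))
```

```text
t 15.9 p [ 0.6351  0.1114  0.2093 -4.4545] cl [-0.0007  0.1469] F [0.5 0.3 0.3] op 0.0542 gf 0.0 j [ 27.  21. -10.  -0. -59.  58.]
[-0.0241  0.1344 -0.0192  0.2197]
[ 0.0228  0.1346 -0.0192  0.2197]
-- [  0.58  -0.1    0.24 -44.  ]
[0.0398 0.174  0.025  0.2167]
[0.0956 0.1507 0.025  0.2167]
-- [  0.432  -0.344   0.2   -83.   ]
[ 0.     -0.      0.1562 -0.    ]
-- [ 4.32e-01 -3.44e-01  7.50e-02 -8.30e+01]
```

send_rows([
  [[-0.006,0.03,-0.02],0.04],
  [[-0.012,0.06,-0.02],0.08],
  [[-0.018,0.09,-0.02],0.13],
  [[-0.024,0.134,-0.02],0.22],
  [[-0.024,0.134,-0.02],0.22],
], gripper=0.85)

```text
clock: 16.33
tool_pos: [0.6069, 0.0023, 0.2262]
orientation: [180.0, 0.0, -24.8]
force: [0.1, 0.6, 0.2]
opening: 0.0737
gripper_force: 0.0
```

send_rows([
  [[0.023,0.135,-0.019],0.22],
  [[0.023,0.135,-0.019],0.22],
  [[0.023,0.135,-0.019],0.22],
  [[0.023,0.135,-0.019],0.22],
  [[0.023,0.135,-0.019],0.22],
])

```text
clock: 16.75
tool_pos: [0.5807, -0.1012, 0.2415]
orientation: [-180.0, -0.0, -44.2]
force: [0.0, 0.4, -0.1]
opening: 0.0747
gripper_force: 0.0
```

send_rows([
  [[0.04,0.174,0.025],0.217],
  [[0.04,0.174,0.025],0.217],
  [[0.04,0.174,0.025],0.217],
  [[0.04,0.174,0.025],0.217],
  [[0.04,0.174,0.025],0.217],
])

```text
clock: 17.17
tool_pos: [0.5051, -0.2238, 0.2201]
orientation: [179.9, 0.1, -63.7]
force: [0.3, 0.8, 0.6]
opening: 0.0745
gripper_force: 0.0
```

send_rows([
  [[0.096,0.151,0.025],0.217],
  [[0.096,0.151,0.025],0.217],
  [[0.096,0.151,0.025],0.217],
  [[0.096,0.151,0.025],0.217],
  [[0.096,0.151,0.025],0.217],
])

```text
clock: 17.58
tool_pos: [0.4318, -0.3463, 0.2]
orientation: [179.9, 0.0, -83.2]
force: [0.3, -0.0, -0.6]
opening: 0.0746
gripper_force: 0.0
```

Run:
```python
from h import *
s=snap('top','top8');blocks(s)
for th in('jaw_grip','plate'):
  for o in ctrl.boxes_of(s,th)[:1]: print(th,o['conf'],np.array(o['xy'])*[640,480])
s=snap('scene','sc8');blocks(s)
plan((.4325,-.3445,.075,-83))
```

```text
block 0.98 [505. 237.] [ 0.519 -0.483  2.047  1.633] 417
block 0.81 [254. 193.] [6.3400e-01 1.1400e-01 8.4679e+01 7.7000e-02] 1029
jaw_grip 0.67 [366.528 191.616]
plate 0.52 [353.6  202.08]
block 0.94 [423. 227.] [ 0.434 -0.343  9.358  0.181] 664
block 0.84 [257. 267.] [ 6.5200e-01  9.6000e-02 -9.6336e+01  8.6000e-02] 983
block 0.69 [428. 190.] [ 0.514 -0.463 14.436  0.166] 543
block 0.36 [183. 370.] [ 0.544  0.39  37.174  0.234] 1952
t 17.9 p [  0.4343  -0.3437   0.2012 -82.9719] cl [-0.166  -0.3221] F [-0.   0.  -0.3] op 0.0743 gf 0.0 j [-18.  14. -22.  -0. -54.  25.]
[0.0008 0.0024 0.1577 0.0003]
-- [ 4.32e-01 -3.44e-01  7.50e-02 -8.30e+01]
```

View pics/sc8.png

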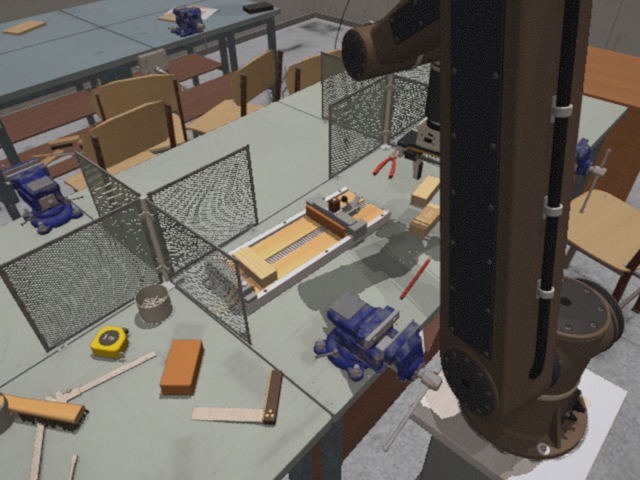

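The first block lies square by the fence at (255,265). The second is where it was, at (425,220). I pick the second.

send_rows([
  [[0.001,0.001,0.03],0],
  [[0.001,0.001,0.06],0],
  [[0.001,0.001,0.1],0],
  [[0.001,0.001,0.135],0],
  [[0.001,0.001,0.15],0],
])

```text
clock: 18.3
tool_pos: [0.4318, -0.3439, 0.0778]
orientation: [179.8, 0.1, -83.0]
force: [-0.7, -0.5, -0.5]
opening: 0.0746
gripper_force: 0.0
```

send_rows([
  [[0,0,0.004],0],
  [[0,0,0.008],0],
  [[0,0,0.008],0],
  [[0,0,0.008],0],
  [[0,0,0.008],0],
])

```text
clock: 18.72
tool_pos: [0.4334, -0.3456, 0.0758]
orientation: [-179.9, -0.1, -83.1]
force: [0.2, 0.5, -0.6]
opening: 0.0743
gripper_force: 0.0
```

send_rows([
  [[0,0,0],0],
  [[0,0,0],0],
  [[0,0,0],0],
  [[0,0,0],0],
  [[0,0,0],0],
], gripper=0)

```text
clock: 19.13
tool_pos: [0.4326, -0.3456, 0.0747]
orientation: [-180.0, -0.0, -83.1]
force: [1.3, 0.1, 0.9]
opening: 0.0467
gripper_force: 0.2
```

send_rows([
  [[0,0,0],0],
  [[0,0,0],0],
  [[0,0,0],0],
  [[0,0,0],0],
  [[0,0,0],0],
])

```text
clock: 19.55
tool_pos: [0.4327, -0.3456, 0.0747]
orientation: [-180.0, -0.0, -83.1]
force: [-1.1, 0.8, 3.3]
opening: 0.0458
gripper_force: 29.9
```

send_rows([
  [[0,0,-0.02],0],
  [[0,0,-0.05],0],
  [[0,0,-0.09],0],
  [[0,0,-0.13],0],
  [[0,0,-0.16],0],
])

```text
clock: 19.97
tool_pos: [0.4327, -0.3456, 0.2046]
orientation: [-180.0, -0.0, -83.1]
force: [0.6, -0.3, -0.4]
opening: 0.046
gripper_force: 29.9
```

Run:
```python
from h import *
a=w(0,.072)
plan((*a,.2,PYAW,.16))
```

```text
t 20.0 p [  0.4327  -0.3456   0.2046 -83.0919] cl [-0.1674 -0.3242] F [ 0.6 -0.3 -0.4] op 0.046 gf 29.9 j [-18.  13. -22.   0. -55.  25.]
[-0.1482 -0.1008  0.0019 -0.2915]
[-0.0884 -0.1559  0.0019 -0.2915]
[-0.0104 -0.1789  0.0019 -0.2915]
-- [ 0.63   0.037  0.2   -4.4  ]
```

send_rows([
  [[-0.03,-0.02,0],-0.058],
  [[-0.06,-0.04,0],-0.117],
  [[-0.09,-0.06,0.001],-0.175],
  [[-0.12,-0.08,0.002],-0.233],
  [[-0.148,-0.101,0.002],-0.292],
])

```text
clock: 20.38
tool_pos: [0.4984, -0.2168, 0.2005]
orientation: [180.0, 0.1, -56.6]
force: [0.1, -0.8, -1.7]
opening: 0.0458
gripper_force: 29.9
```

send_rows([
  [[-0.018,-0.031,0],-0.058],
  [[-0.036,-0.062,0],-0.117],
  [[-0.054,-0.094,0.001],-0.175],
  [[-0.072,-0.125,0.002],-0.233],
  [[-0.088,-0.156,0.002],-0.291],
])

```text
clock: 20.8
tool_pos: [0.5644, -0.0895, 0.1987]
orientation: [180.0, 0.1, -30.4]
force: [-0.2, 0.4, -2.0]
opening: 0.0458
gripper_force: 29.9
```

send_rows([
  [[-0.002,-0.036,0],-0.058],
  [[-0.004,-0.072,0],-0.117],
  [[-0.006,-0.107,0.001],-0.175],
  [[-0.008,-0.143,0.002],-0.233],
  [[-0.01,-0.179,0.002],-0.291],
])

```text
clock: 21.22
tool_pos: [0.6305, 0.0376, 0.1969]
orientation: [180.0, 0.1, -4.2]
force: [0.7, -0.1, -1.4]
opening: 0.0457
gripper_force: 29.9
```

send_rows([
  [[0,0,0],0],
  [[0,0,0],0],
  [[0,0,0],0],
  [[0,0,0],0],
  [[0,0,0],0],
])

```text
clock: 21.63
tool_pos: [0.6301, 0.0354, 0.1977]
orientation: [180.0, 0.0, -4.5]
force: [-0.1, -0.9, -2.0]
opening: 0.0458
gripper_force: 29.9
```

Run:
```python
from h import *
plan((*w(0,.072),.098,PYAW))
```

```text
t 21.6 p [ 0.6301  0.0354  0.1977 -4.5197] cl [0.0002 0.0708] F [-0.1 -0.9 -2. ] op 0.0458 gf 29.9 j [ 21.  21. -12.  -0. -57.  65.]
[-0.0002 -0.0014  0.1246 -0.0013]
-- [ 0.63   0.037  0.098 -4.4  ]
```

send_rows([
  [[0,0,0.025],0],
  [[0,0,0.05],0],
  [[0,0,0.075],0],
  [[0,0,0.095],0],
  [[0,0,0.108],0],
])

```text
clock: 22.05
tool_pos: [0.6296, 0.0353, 0.1098]
orientation: [180.0, 0.1, -4.5]
force: [-1.2, -0.1, -1.3]
opening: 0.0456
gripper_force: 29.9
```

send_rows([
  [[0,0,0.006],0],
  [[0,0,0.012],0],
  [[0,0,0.017],0],
  [[0,0,0.017],0],
  [[0,0,0.017],0],
])

```text
clock: 22.47
tool_pos: [0.6309, 0.0363, 0.0983]
orientation: [-180.0, -0.0, -4.4]
force: [-0.2, -0.5, -1.5]
opening: 0.0458
gripper_force: 29.9
```

send_rows([
  [[0,0,0],0],
  [[0,0,0],0],
  [[0,0,0],0],
  [[0,0,0],0],
  [[0,0,0],0],
], gripper=0.62)

```text
clock: 22.88
tool_pos: [0.6307, 0.0364, 0.0981]
orientation: [-180.0, -0.0, -4.4]
force: [0.6, 0.2, 0.5]
opening: 0.0545
gripper_force: 0.0
```

send_rows([
  [[0,0,-0.02],0],
  [[0,0,-0.04],0],
  [[0,0,-0.07],0],
  [[0,0,-0.1],0],
  [[0,0,-0.14],0],
])

```text
clock: 23.3
tool_pos: [0.6296, 0.0361, 0.2093]
orientation: [180.0, 0.2, -4.5]
force: [0.7, 0.3, -0.7]
opening: 0.0544
gripper_force: 0.0
```

Run:
```python
from h import *
plan((.5115,-.464,.2,-80,.2))
```

```text
t 23.3 p [ 0.6296  0.0361  0.2093 -4.4537] cl [-0.0004  0.0715] F [ 0.7  0.3 -0.7] op 0.0544 gf 0.0 j [ 21.  20. -11.  -0. -59.  65.]
[-0.0329  0.2116  0.0039  0.2798]
[0.0603 0.2054 0.0039 0.2798]
[0.142  0.1603 0.0039 0.2798]
-- [  0.511  -0.464   0.2   -80.   ]
```

send_rows([
  [[-0.007,0.042,-0.01],0.056],
  [[-0.013,0.084,-0.01],0.112],
  [[-0.02,0.127,-0.005],0.168],
  [[-0.026,0.17,0],0.224],
  [[-0.033,0.212,0.004],0.28],
], gripper=0.85)

```text
clock: 23.72
tool_pos: [0.5906, -0.1321, 0.2067]
orientation: [-180.0, -0.0, -29.9]
force: [0.2, 0.1, 0.3]
opening: 0.0736
gripper_force: 0.0
```

send_rows([
  [[0.012,0.041,0],0.056],
  [[0.024,0.082,0],0.112],
  [[0.036,0.123,0],0.168],
  [[0.048,0.164,0],0.224],
  [[0.06,0.205,0.004],0.28],
])

```text
clock: 24.13
tool_pos: [0.5515, -0.2987, 0.2042]
orientation: [-180.0, -0.1, -55.1]
force: [1.1, 0.7, -0.2]
opening: 0.0748
gripper_force: 0.0
```

send_rows([
  [[0.028,0.032,0],0.056],
  [[0.056,0.064,0],0.112],
  [[0.085,0.096,0],0.168],
  [[0.113,0.128,0],0.224],
  [[0.142,0.16,0.004],0.28],
])

```text
clock: 24.55
tool_pos: [0.5121, -0.4654, 0.2009]
orientation: [-179.9, -0.0, -80.3]
force: [0.3, 0.7, 0.2]
opening: 0.0742
gripper_force: 0.0
```

Run:
```python
from h import *
s=snap('top','top9');blocks(s)
s=snap('scene','sc9');blocks(s)
plan((.5115,-.464,.075,-80))
cv2.imwrite('pics/sc9c.png',cv2.resize(s['color'][120:300,230:480,::-1],None,fx=3.2,fy=3.2,interpolation=cv2.INTER_CUBIC))
```

```text
block 0.84 [284. 198.] [6.290e-01 3.700e-02 8.506e+01 7.900e-02] 991
block 0.81 [254. 194.] [  0.634   0.114 -95.67    0.116] 991
block 0.93 [278. 256.] [ 6.4900e-01  1.7000e-02 -9.5596e+01  8.6000e-02] 920
block 0.67 [418. 196.] [   0.546   -0.45  -150.951    3.662] 118
block 0.66 [254. 269.] [ 6.5200e-01  9.5000e-02 -9.7276e+01  7.6000e-02] 1025
t 24.8 p [  0.5117  -0.4646   0.1995 -80.1358] cl [-0.0795 -0.4368] F [0.1 0.1 0.4] op 0.0744 gf 0.0 j [-26.  26.  -4.  -0. -60.  36.]
[-8.000e-04  1.000e-04  1.556e-01 -1.500e-03]
-- [ 5.11e-01 -4.64e-01  7.50e-02 -8.00e+01]
```

View pics/sc9c.png

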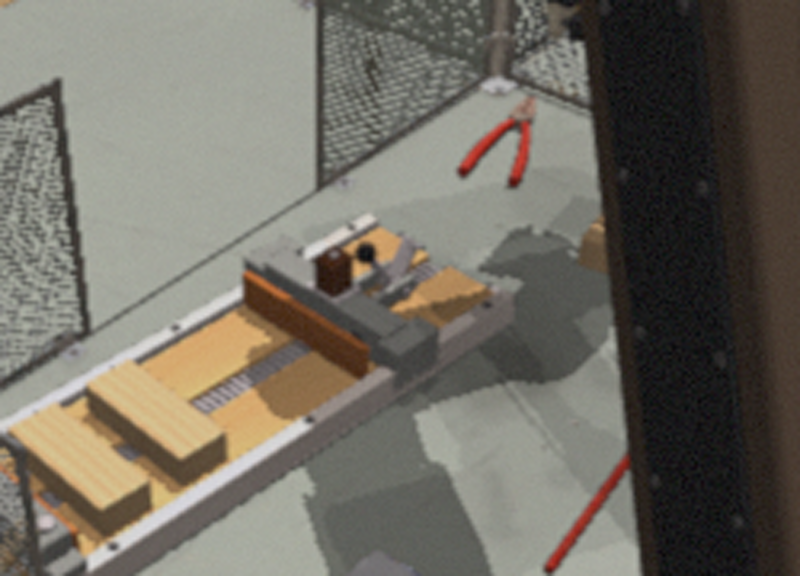

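Both placed blocks lie square across the bed. The corner of the third shows at (412,196) in the full picture, as before. I pick it.

send_rows([
  [[-0.001,0,0.03],0],
  [[-0.001,0,0.06],0],
  [[-0.001,0,0.1],0],
  [[-0.001,0,0.135],0],
  [[-0.001,0,0.149],0],
])

```text
clock: 25.17
tool_pos: [0.5112, -0.4605, 0.0772]
orientation: [179.8, 0.2, -80.0]
force: [-0.7, 0.9, -0.5]
opening: 0.0745
gripper_force: 0.0
```

send_rows([
  [[0,0,0.004],0],
  [[0,0,0.006],0],
  [[0,0,0.006],0],
  [[0,0,0.006],0],
  [[0,0,0.006],0],
])

```text
clock: 25.58
tool_pos: [0.5133, -0.4632, 0.078]
orientation: [-179.9, -0.1, -80.0]
force: [-0.1, -0.4, 0.0]
opening: 0.0746
gripper_force: 0.0
```

send_rows([
  [[0,0,0],0],
  [[0,0,0],0],
  [[0,0,0],0],
  [[0,0,0],0],
  [[0,0,0],0],
], gripper=0)

```text
clock: 26.0
tool_pos: [0.5123, -0.4629, 0.0762]
orientation: [180.0, 0.0, -80.0]
force: [-1.4, -0.4, 1.0]
opening: 0.0469
gripper_force: 0.5
```

send_rows([
  [[0,0,0],0],
  [[0,0,0],0],
  [[0,0,0],0],
  [[0,0,0],0],
  [[0,0,0],0],
])

```text
clock: 26.42
tool_pos: [0.5123, -0.4629, 0.0762]
orientation: [180.0, 0.0, -80.0]
force: [-1.9, 0.1, 2.4]
opening: 0.046
gripper_force: 30.0
```

send_rows([
  [[0,0,-0.02],0],
  [[0,0,-0.05],0],
  [[0,0,-0.09],0],
  [[0,0,-0.13],0],
  [[0,0,-0.16],0],
])

```text
clock: 26.83
tool_pos: [0.5128, -0.4631, 0.2066]
orientation: [-179.9, -0.1, -80.0]
force: [1.4, -0.8, -1.9]
opening: 0.0455
gripper_force: 30.0
```

Run:
```python
from h import *
plan((*w(0,-.004),.2,PYAW,.16))
```

```text
t 26.8 p [  0.5128  -0.4631   0.2066 -80.022 ] cl [-0.0785 -0.4352] F [ 1.4 -0.8 -1.9] op 0.0455 gf 30.0 j [-26.  25.  -4.   0. -61.  36.]
[-0.1659 -0.0763  0.0027 -0.2801]
[-0.1176 -0.1397  0.0027 -0.2801]
[-0.0469 -0.1765  0.0027 -0.2801]
-- [ 0.624 -0.039  0.2   -4.4  ]
```

send_rows([
  [[-0.033,-0.015,0],-0.056],
  [[-0.066,-0.03,0],-0.112],
  [[-0.1,-0.046,0.001],-0.168],
  [[-0.133,-0.061,0.002],-0.224],
  [[-0.166,-0.076,0.003],-0.28],
])

```text
clock: 27.25
tool_pos: [0.5493, -0.3201, 0.2014]
orientation: [-180.0, 0.0, -54.6]
force: [0.9, -0.2, -0.6]
opening: 0.0456
gripper_force: 30.0
```

send_rows([
  [[-0.024,-0.028,0],-0.056],
  [[-0.047,-0.056,0],-0.112],
  [[-0.07,-0.084,0.001],-0.168],
  [[-0.094,-0.112,0.002],-0.224],
  [[-0.118,-0.14,0.003],-0.28],
])

```text
clock: 27.67
tool_pos: [0.5866, -0.1783, 0.199]
orientation: [-180.0, 0.0, -29.4]
force: [0.9, -0.9, -1.3]
opening: 0.0456
gripper_force: 30.0
```

send_rows([
  [[-0.009,-0.035,0],-0.056],
  [[-0.018,-0.07,0],-0.112],
  [[-0.028,-0.106,0.001],-0.168],
  [[-0.037,-0.141,0.002],-0.224],
  [[-0.047,-0.177,0.003],-0.28],
])

```text
clock: 28.08
tool_pos: [0.6239, -0.0367, 0.1967]
orientation: [-180.0, 0.0, -4.2]
force: [0.6, 0.2, -1.8]
opening: 0.0461
gripper_force: 30.0
```

send_rows([
  [[0,0,0],0],
  [[0,0,0],0],
  [[0,0,0],0],
  [[0,0,0],0],
  [[0,0,0],0],
])

```text
clock: 28.5
tool_pos: [0.6236, -0.0391, 0.1969]
orientation: [-180.0, 0.0, -4.5]
force: [-0.4, -0.0, -0.6]
opening: 0.0456
gripper_force: 30.0
```

Run:
```python
from h import *
plan((*w(0,-.004),.0995,PYAW))
s=snap('scene','sc10')
cv2.imwrite('pics/sc10c.png',cv2.resize(s['color'][120:300,200:420,::-1],None,fx=3.2,fy=3.2,interpolation=cv2.INTER_CUBIC))
```

```text
t 28.5 p [ 0.6236 -0.0391  0.1969 -4.5268] cl [-0.0006 -0.0039] F [-0.4 -0.  -0.6] op 0.0456 gf 30.0 j [ 14.  20. -13.  -0. -57.  71.]
[ 8.000e-04  1.000e-04  1.218e-01 -1.400e-03]
-- [ 0.624 -0.039  0.1   -4.4  ]
```

View pics/sc10c.png

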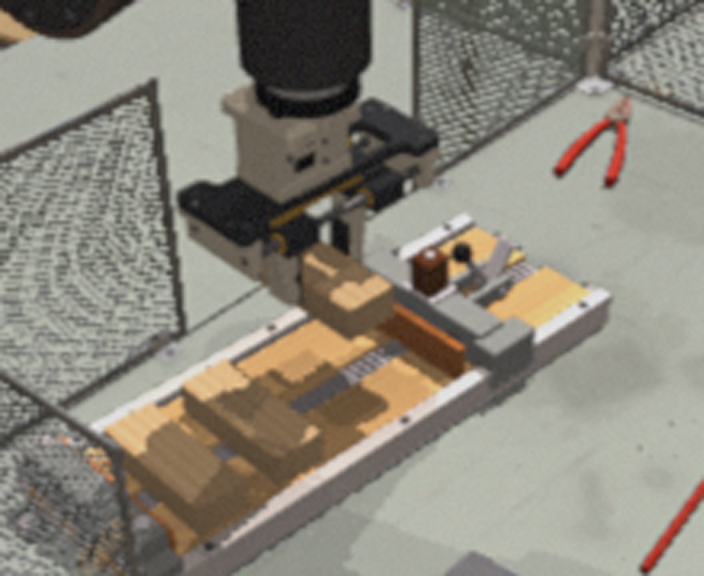

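The third block hangs level over the last slot at (345,290) in the crop. The gripper's body is clear of the jaw grip at (430,270). I lower it.

send_rows([
  [[0,0,0.025],0],
  [[0,0,0.05],0],
  [[0,0,0.075],0],
  [[0,0,0.095],0],
  [[0,0,0.105],0],
])

```text
clock: 28.97
tool_pos: [0.6226, -0.0391, 0.1108]
orientation: [180.0, 0.2, -4.5]
force: [-0.8, -0.5, -1.2]
opening: 0.0455
gripper_force: 30.0
```

send_rows([
  [[0,0,0.006],0],
  [[0,0,0.012],0],
  [[0,0,0.017],0],
  [[0,0,0.017],0],
  [[0,0,0.017],0],
])

```text
clock: 29.38
tool_pos: [0.6241, -0.0382, 0.0998]
orientation: [-180.0, -0.0, -4.4]
force: [-0.0, 0.1, -1.5]
opening: 0.0461
gripper_force: 30.0
```

send_rows([
  [[0,0,0],0],
  [[0,0,0],0],
  [[0,0,0],0],
  [[0,0,0],0],
  [[0,0,0],0],
], gripper=0.62)

```text
clock: 29.8
tool_pos: [0.624, -0.0382, 0.0997]
orientation: [-180.0, -0.0, -4.4]
force: [-0.5, 0.1, 0.3]
opening: 0.0542
gripper_force: 0.0
```

send_rows([
  [[0,0,-0.02],0],
  [[0,0,-0.04],0],
  [[0,0,-0.07],0],
  [[0,0,-0.1],0],
  [[0,0,-0.14],0],
])

```text
clock: 30.22
tool_pos: [0.6228, -0.0383, 0.2109]
orientation: [180.0, 0.2, -4.4]
force: [1.0, -0.6, -0.2]
opening: 0.0543
gripper_force: 0.0
```

Run:
```python
from h import *
p=here(0)
plan((*w(0,-.131),.24,CYAW,.2))
```

```text
t 30.2 p [ 0.6228 -0.0383  0.2109 -4.4488] cl [-0.0014 -0.0032] F [ 1.  -0.6 -0.2] op 0.0543 gf 0.0 j [ 14.  19. -12.  -0. -59.  71.]
[ 0.0006  0.0533 -0.0121  0.3332]
[ 0.0272  0.0458 -0.0121  0.3332]
[ 0.0464  0.0261 -0.0121  0.3332]
-- [  0.614  -0.166   0.24  -94.4  ]
```

Run:
```python
from h import *
s=snap('scene','sc11')
for th,z in(('pawl_knob',.077),('jaw_grip',.085)):
  for o in ctrl.boxes_of(s,th)[:2]:
    px=np.array(o['xy'])*[640,480]; print(th,round(o['conf'],2),px.round(1),np.round(local(ray(s,px,z)[0]),4))
print(np.round(local(ray(s,[344.4,198.1],.077)[0]),4),np.round(local(ray(s,[334.4,198.7],.095)[0]),4))
print('pred knob',proj(s,[*w(0,-.169),.077]), proj(s,[*w(0,-.131),.095]))
blocks(s,.022)
```

```text
pawl_knob 0.52 [351.6 200.5] [-0.019  -0.1752]
jaw_grip 0.73 [336.8 215. ] [-0.0436 -0.094 ]
[ 0.0023 -0.1692] [ 0.0016 -0.1302]
pred knob [[344.94920367 198.49489936]] [[335.03838702 198.82245894]]
block 0.89 [257. 268.] [ 0.633  0.109 80.511  0.154] 950
block 0.69 [301. 237.] [ 6.2300e-01 -4.0000e-02 -9.7889e+01  9.4000e-02] 907
```

send_rows([
  [[0,0.01,-0.003],0.067],
  [[0,0.02,-0.006],0.133],
  [[0,0.03,-0.009],0.2],
  [[0,0.04,-0.012],0.267],
  [[0.001,0.053,-0.012],0.333],
])

```text
clock: 30.83
tool_pos: [0.6209, -0.0807, 0.2201]
orientation: [180.0, 0.1, -34.7]
force: [-0.2, 0.8, -0.6]
opening: 0.0544
gripper_force: 0.0
```

send_rows([
  [[0.005,0.01,-0.003],0.067],
  [[0.01,0.02,-0.006],0.133],
  [[0.016,0.03,-0.009],0.2],
  [[0.022,0.04,-0.012],0.267],
  [[0.027,0.046,-0.012],0.333],
])

```text
clock: 31.25
tool_pos: [0.6178, -0.1238, 0.2297]
orientation: [179.9, 0.0, -64.7]
force: [-0.2, 0.2, 0.2]
opening: 0.0542
gripper_force: 0.0
```

send_rows([
  [[0.01,0.005,-0.003],0.067],
  [[0.02,0.01,-0.006],0.133],
  [[0.03,0.016,-0.009],0.2],
  [[0.04,0.022,-0.012],0.267],
  [[0.046,0.026,-0.012],0.333],
])

```text
clock: 31.67
tool_pos: [0.6151, -0.166, 0.2392]
orientation: [179.9, -0.0, -94.7]
force: [-0.2, 1.1, 0.1]
opening: 0.0543
gripper_force: 0.0
```

send_rows([
  [[0,0,0],0],
  [[0,0,0],0],
  [[0,0,0],0],
  [[0,0,0],0],
  [[0,0,0],0],
])

```text
clock: 32.08
tool_pos: [0.6155, -0.1648, 0.2399]
orientation: [180.0, -0.0, -94.2]
force: [-0.1, -0.0, 0.2]
opening: 0.0544
gripper_force: 0.0
```

Run:
```python
from h import *
plan((*w(0,-.169),.2,CYAW),(*w(0,-.169),.125,CYAW))
```

```text
t 32.1 p [  0.6155  -0.1648   0.2399 -94.2279] cl [ 0.001  -0.1299] F [-0.1 -0.   0.2] op 0.0544 gf 0.0 j [  3.  19.  -8.  -0. -62.  -7.]
[0.0488 0.0014 0.0499 0.0019]
-- [  0.612  -0.204   0.2   -94.4  ]
[-0.      0.      0.0938 -0.    ]
-- [  0.612  -0.204   0.125 -94.4  ]
```

send_rows([
  [[0.016,0,0.016],0],
  [[0.032,0,0.032],0],
  [[0.049,0,0.05],0],
  [[0.049,0,0.05],0],
  [[0.049,0,0.05],0],
])

```text
clock: 32.5
tool_pos: [0.6114, -0.2055, 0.1981]
orientation: [179.8, -0.0, -94.4]
force: [-0.4, -0.2, 0.3]
opening: 0.0542
gripper_force: 0.0
```

send_rows([
  [[0,0,0.025],0],
  [[0,0,0.05],0],
  [[0,0,0.075],0],
  [[0,0,0.094],0],
  [[0,0,0.094],0],
])

```text
clock: 32.92
tool_pos: [0.6109, -0.204, 0.1218]
orientation: [179.7, 0.0, -94.4]
force: [-0.4, 0.4, -0.5]
opening: 0.0545
gripper_force: 0.0
```

send_rows([
  [[0,0,0],0],
  [[0,0,0],0],
  [[0,0,0],0],
  [[0,0,0],0],
  [[0,0,0],0],
], gripper=0)

```text
clock: 33.33
tool_pos: [0.613, -0.2044, 0.1261]
orientation: [-179.9, 0.0, -94.3]
force: [0.3, 0.2, 0.1]
opening: 0.0265
gripper_force: 0.0
```

send_rows([
  [[0,0,0],0],
  [[0,0,0],0],
  [[0,0,0],0],
  [[0,0,0],0],
  [[0,0,0],0],
])

```text
clock: 33.75
tool_pos: [0.6122, -0.2043, 0.1255]
orientation: [180.0, -0.0, -94.3]
force: [-4.8, 1.2, 5.9]
opening: 0.0166
gripper_force: 30.0
```

send_rows([
  [[0,0,0],0],
  [[0,0,0],0],
  [[0,0,0],0],
  [[0,0,0],0],
  [[0,0,0],0],
])

```text
clock: 34.17
tool_pos: [0.6122, -0.2043, 0.1255]
orientation: [180.0, -0.0, -94.3]
force: [-3.2, 1.0, 5.9]
opening: 0.0166
gripper_force: 30.0
```

send_rows([
  [[0.007,0,-0.004],0],
  [[0.014,0,-0.008],0],
  [[0.021,0,-0.01],0],
  [[0.029,0,-0.012],0],
  [[0.037,0,-0.013],0],
])

```text
clock: 34.58
tool_pos: [0.6099, -0.2345, 0.1356]
orientation: [180.0, 0.0, -94.4]
force: [-2.8, 2.7, 2.0]
opening: 0.0169
gripper_force: 30.0
```

send_rows([
  [[0.008,0,0],0],
  [[0.016,0,0],0],
  [[0.023,0,0.002],0],
  [[0.031,0,0.004],0],
  [[0.038,0,0.007],0],
])

```text
clock: 35.0
tool_pos: [0.6076, -0.2657, 0.1304]
orientation: [180.0, -0.1, -94.4]
force: [-6.1, 0.1, 7.2]
opening: 0.0168
gripper_force: 30.0
```

send_rows([
  [[0,0,0],0],
  [[0,0,0],0],
  [[0,0,0],0],
  [[0,0,0],0],
  [[0,0,0],0],
], gripper=0.6)

```text
clock: 35.42
tool_pos: [0.6084, -0.2641, 0.1298]
orientation: [-180.0, -0.0, -94.3]
force: [-0.3, 0.9, -0.4]
opening: 0.0446
gripper_force: 0.0
```

send_rows([
  [[0,0,-0.03],0],
  [[0,0,-0.06],0],
  [[0,0,-0.09],0],
  [[0,0,-0.12],0],
  [[0,0,-0.14],0],
])

```text
clock: 35.83
tool_pos: [0.6089, -0.2641, 0.2446]
orientation: [-179.8, -0.0, -94.3]
force: [0.6, -0.6, 0.6]
opening: 0.0525
gripper_force: 0.0
```

Run:
```python
from h import *
here()
s=snap('scene','sc12')
cv2.imwrite('pics/sc12c.png',cv2.resize(s['color'][160:300,220:420,::-1],None,fx=4,fy=4,interpolation=cv2.INTER_CUBIC))
```

```text
t 35.8 p [  0.6089  -0.2641   0.2446 -94.2966] cl [ 0.002  -0.2295] F [ 0.6 -0.6  0.6] op 0.0525 gf 0.0 j [ -7.  21.  -5.   0. -64.   2.]
```

View pics/sc12c.png

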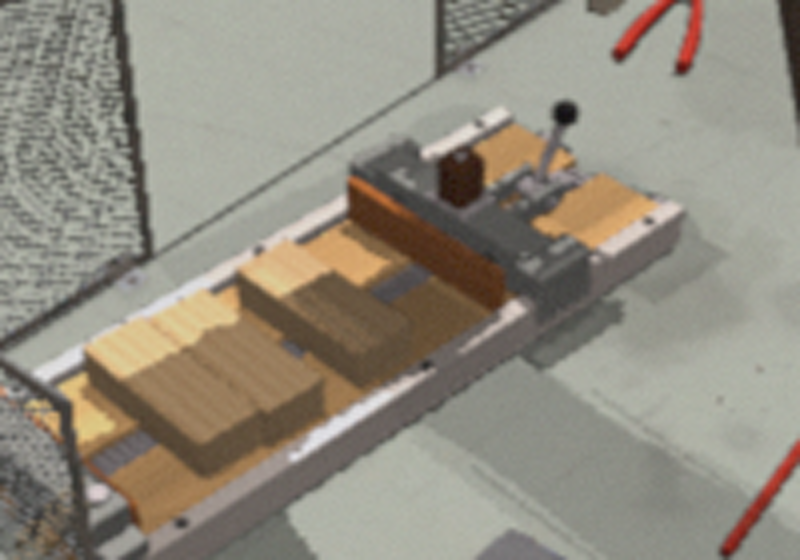

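The pawl is down, with the knob leaning back at (565,112). The first block has been knocked up against the second and shifted a little sideways. I measure the row before pushing.

Run:
```python
from h import *
s=snap('scene','sc13')
print('knob pred down',proj(s,[*w(0,-.131-.1055),.078]),'seen',[220+565/4,160+112/4])
for o in ctrl.cut_out(s,'block_1'):
    f=fitblock(s,o['pixels'],.022); print(round(o['conf'],2),np.round(local(f[:2]),4),round(f[2]+4.4,1),round(f[3],3))
# hand corners, top near/far ends z=.052
c=np.array([[88,350],[205,440],[262,415],[323,380],[205,292]])/4+[220,160]
print([tuple(np.round(local(p),4)) for p in ray(s,c,.052)])
p=w(0,-.131)
plan((*p,.22,CYAW),(*p,.135,CYAW))
```

```text
knob pred down [[361.95157097 188.25610004]] seen [361.25, 188.0]
0.96 [0.0072 0.1143] -93.9 0.162
0.87 [-0.0011 -0.0047] -91.3 0.103
0.67 [-0.0013  0.0637] -98.5 0.361
0.5 [ 0.0384 -0.2622] 42.6 2.78
[(np.float64(0.0574), np.float64(0.1369)), (np.float64(-0.0559), np.float64(0.1356)), (np.float64(-0.0629), np.float64(0.0975)), (np.float64(-0.0651), np.float64(0.0508)), (np.float64(0.0505), np.float64(0.0491))]
t 36.0 p [  0.6089  -0.2641   0.2436 -94.3189] cl [ 0.002  -0.2294] F [-0.3  0.5 -0.3] op 0.0524 gf 0.0 j [ -7.  21.  -5.   0. -64.   2.]
[-0.123   0.0023  0.0295  0.0009]
-- [  0.614  -0.166   0.22  -94.4  ]
[-0.      0.      0.1062 -0.    ]
-- [  0.614  -0.166   0.135 -94.4  ]
```

Everything is still square and between the rails, and the knob is exactly where "down" predicts. I grip the jaw.

send_rows([
  [[-0.04,0.002,0.01],0],
  [[-0.08,0.002,0.02],0],
  [[-0.123,0.002,0.029],0],
  [[-0.123,0.002,0.029],0],
  [[-0.123,0.002,0.029],0],
])

```text
clock: 36.4
tool_pos: [0.6135, -0.164, 0.2171]
orientation: [179.9, 0.0, -94.2]
force: [0.3, 0.3, 0.1]
opening: 0.0524
gripper_force: 0.0
```

send_rows([
  [[0,0,0.015],0],
  [[0,0,0.04],0],
  [[0,0,0.07],0],
  [[0,0,0.095],0],
  [[0,0,0.106],0],
])

```text
clock: 36.82
tool_pos: [0.612, -0.1668, 0.1299]
orientation: [179.7, 0.0, -94.5]
force: [-0.1, -0.1, -0.1]
opening: 0.0527
gripper_force: 0.0
```

send_rows([
  [[0,0,0],0],
  [[0,0,0],0],
  [[0,0,0],0],
  [[0,0,0],0],
  [[0,0,0],0],
], gripper=0)

```text
clock: 37.23
tool_pos: [0.6145, -0.1661, 0.135]
orientation: [-179.9, 0.0, -94.3]
force: [-0.8, -0.5, 0.5]
opening: 0.0245
gripper_force: 0.0
```

send_rows([
  [[0,0,0],0],
  [[0,0,0],0],
  [[0,0,0],0],
  [[0,0,0],0],
  [[0,0,0],0],
])

```text
clock: 37.65
tool_pos: [0.6148, -0.166, 0.135]
orientation: [-179.9, -0.0, -94.3]
force: [1.6, 0.8, 5.8]
opening: 0.0237
gripper_force: 30.0
```

Run:
```python
from h import *
plan((*w(0,.035),here(0)[2],CYAW,.055))
```

```text
t 37.6 p [  0.6148  -0.166    0.135  -94.3173] cl [ 0.0003 -0.1312] F [1.6 0.8 5.8] op 0.0237 gf 30.0 j [  2.  25. -15.   0. -50.  -7.]
[-0.0519  0.     -0.      0.0002]
[-0.0519  0.0001 -0.      0.0002]
[-0.0519  0.0001 -0.      0.0002]
[-0.0519  0.0001 -0.      0.0002]
-- [  0.627  -0.      0.135 -94.4  ]
```

send_rows([
  [[-0.01,0,0],0],
  [[-0.02,0,0],0],
  [[-0.03,0,0],0],
  [[-0.041,0,0],0],
  [[-0.052,0,0],0],
])

```text
clock: 38.07
tool_pos: [0.6178, -0.1261, 0.135]
orientation: [-179.9, -0.1, -94.3]
force: [1.5, -10.8, 4.2]
opening: 0.0237
gripper_force: 30.0
```

send_rows([
  [[-0.01,0,0],0],
  [[-0.02,0,0],0],
  [[-0.03,0,0],0],
  [[-0.041,0,0],0],
  [[-0.052,0,0],0],
])

```text
clock: 38.48
tool_pos: [0.621, -0.0847, 0.135]
orientation: [-179.9, -0.1, -94.3]
force: [2.5, -10.7, 4.8]
opening: 0.0239
gripper_force: 30.0
```

send_rows([
  [[-0.01,0,0],0],
  [[-0.02,0,0],0],
  [[-0.03,0,0],0],
  [[-0.041,0,0],0],
  [[-0.052,0,0],0],
])

```text
clock: 38.9
tool_pos: [0.6241, -0.0434, 0.135]
orientation: [-179.9, -0.1, -94.3]
force: [3.0, -12.8, 3.8]
opening: 0.0238
gripper_force: 30.0
```

send_rows([
  [[-0.008,0,0],0],
  [[-0.016,0,0],0],
  [[-0.024,0,0],0],
  [[-0.032,0,0],0],
  [[-0.04,0,0],0],
])

```text
clock: 39.32
tool_pos: [0.6265, -0.0112, 0.135]
orientation: [-179.9, -0.1, -94.3]
force: [3.8, -12.4, 5.4]
opening: 0.0241
gripper_force: 30.0
```

send_rows([
  [[0,0,0],0],
  [[0,0,0],0],
  [[0,0,0],0],
  [[0,0,0],0],
  [[0,0,0],0],
])

```text
clock: 39.73
tool_pos: [0.6266, -0.0101, 0.135]
orientation: [-179.9, -0.0, -94.3]
force: [1.2, -3.0, 6.1]
opening: 0.0239
gripper_force: 30.0
```

Run:
```python
from h import *
here()
s=snap('scene','sc14')
cv2.imwrite('pics/sc14c.png',cv2.resize(s['color'][160:300,200:400,::-1],None,fx=4,fy=4,interpolation=cv2.INTER_CUBIC))
```

```text
t 39.7 p [ 6.2660e-01 -1.0100e-02  1.3500e-01 -9.4325e+01] cl [0.0002 0.0252] F [ 1.2 -3.   6.1] op 0.0239 gf 30.0 j [ 17.  24. -17.   0. -49. -21.]
```

View pics/sc14c.png

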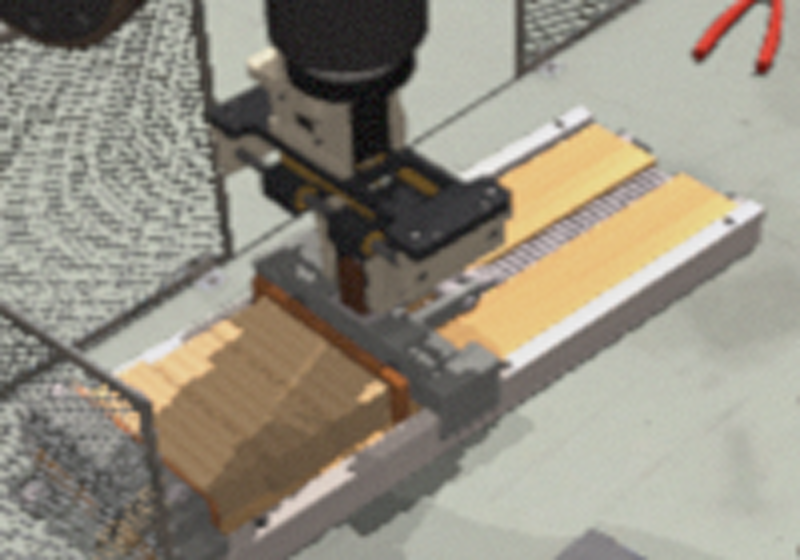

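The row is closed up against the fence and the plate just touches the last block, at about (400,395) in the crop. I press about 10 mm more.

send_rows([
  [[-0.002,0,0],0],
  [[-0.005,0,0],0],
  [[-0.007,0,0],0],
  [[-0.01,0,0],0],
  [[-0.012,0,0],0],
])

```text
clock: 40.2
tool_pos: [0.6273, -0.0021, 0.135]
orientation: [-179.9, -0.1, -94.3]
force: [4.1, -14.2, 4.7]
opening: 0.024
gripper_force: 30.0
```

send_rows([
  [[0,0,0],0],
  [[0,0,0],0],
  [[0,0,0],0],
  [[0,0,0],0],
  [[0,0,0],0],
])

```text
clock: 40.62
tool_pos: [0.6272, -0.0019, 0.135]
orientation: [-179.9, -0.1, -94.3]
force: [2.9, -10.4, 5.5]
opening: 0.0236
gripper_force: 30.0
```

Run:
```python
from h import *
here()
```

```text
t 40.6 p [ 6.27200e-01 -1.90000e-03  1.35000e-01 -9.43399e+01] cl [0.0002 0.0334] F [  2.9 -10.4   5.5] op 0.0236 gf 30.0 j [ 18.  24. -17.   0. -49. -22.]
```

send_rows([
  [[-0.001,0,0],0],
  [[-0.002,0,0],0],
  [[-0.002,0,0],0],
  [[-0.002,0,0],0],
  [[-0.002,0,0],0],
])

```text
clock: 41.03
tool_pos: [0.6273, -0.0007, 0.135]
orientation: [-179.9, -0.1, -94.3]
force: [2.8, -12.7, 5.4]
opening: 0.0239
gripper_force: 30.0
```

send_rows([
  [[0,0,0],0],
  [[0,0,0],0],
  [[0,0,0],0],
  [[0,0,0],0],
  [[0,0,0],0],
], gripper=0.6)

```text
clock: 41.45
tool_pos: [0.6264, 0.0019, 0.1335]
orientation: [180.0, 0.0, -94.3]
force: [0.3, 0.1, 0.6]
opening: 0.0502
gripper_force: 0.0
```

send_rows([
  [[0,0,-0.03],0],
  [[0,0,-0.07],0],
  [[0,0,-0.11],0],
  [[0,0,-0.15],0],
  [[0,0,-0.19],0],
])

```text
clock: 41.87
tool_pos: [0.6263, 0.0018, 0.2872]
orientation: [180.0, 0.0, -94.3]
force: [0.8, 0.1, -1.0]
opening: 0.0529
gripper_force: 0.0
```

send_rows([
  [[0.04,0,0],0],
  [[0.08,0,0],0],
  [[0.12,0,0],0],
  [[0.16,0,0],0],
  [[0.2,0,0],0],
])

```text
clock: 42.28
tool_pos: [0.6142, -0.1589, 0.2858]
orientation: [-180.0, 0.0, -94.3]
force: [1.3, -0.3, -0.7]
opening: 0.0523
gripper_force: 0.0
```

send_rows([
  [[0.04,0,0],0],
  [[0.08,0,0],0],
  [[0.12,0,0],0],
  [[0.16,0,0],0],
  [[0.2,0,0],0],
])

```text
clock: 42.7
tool_pos: [0.6021, -0.3187, 0.2856]
orientation: [180.0, 0.0, -94.3]
force: [0.2, 0.1, -1.0]
opening: 0.0524
gripper_force: 0.0
```

Run:
```python
from h import *
here()
s=snap('scene','sc15'); t=snap('top','top15')
for o in ctrl.cut_out(t,'block_1'):
    f=fitblock(t,o['pixels'],.022); print(round(o['conf'],2),np.round(local(f[:2]),4),round(f[2]+4.4,1),round(f[3],3))
a=cv2.resize(s['color'][190:310,200:360,::-1],(800,600),interpolation=cv2.INTER_CUBIC)
b=cv2.resize(t['color'][145:250,205:345,::-1],(800,600),interpolation=cv2.INTER_CUBIC)
cv2.imwrite('pics/f.png',cv2.resize(np.hstack([a,b]),(800,300),interpolation=cv2.INTER_AREA))
for y in (.0354,.0314,.0274): print(y,proj(s,[*w(0,y),.095]),proj(t,[*w(0,y),.095]))
print('knob dn/up',proj(s,[*w(0,.03-.1055),.078]),proj(s,[*w(0,.03-.038),.078]))
```

```text
t 42.7 p [  0.6021  -0.3187   0.2856 -94.3175] cl [-0.0006 -0.2844] F [ 0.2  0.1 -1. ] op 0.0524 gf 0.0 j [-12.  21.   1.  -0. -70.   7.]
0.79 [-0.0043  0.1306] 90.4 0.197
0.67 [0.0025 0.1757] -89.5 0.233
0.63 [-0.0037  0.0848] -89.8 0.165
0.24 [ 0.0556 -0.0045] 4.0 0.815
0.0354 [[287.16054845 226.44886544]] [[299.21455852 192.75129336]]
0.0314 [[288.39155989 225.73854887]] [[300.94576573 192.87117206]]
0.0274 [[289.61835802 225.03066345]] [[302.67701436 192.99105363]]
knob dn/up [[319.87663256 212.85872637]] [[300.55291993 224.15794865]]
```

View pics/f.png

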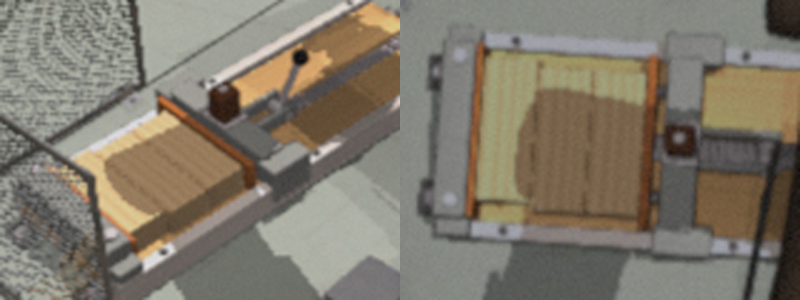

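The final views show three blocks square, touching and pressed between plate and fence. The plate is still pushed about 5 mm back, the pawl is down and the robot is clear.

Run:
```python
from plant import ctrl
print(ctrl.close_job())
```

```text
the job is handed in; nothing more can be done
None
```

The job is handed in: the three pine blocks found on the bench are clamped square in one row against the fence, with the pawl down in the rack and the plate still pressed about 5 mm (estimated from the final pictures); the tools and other things on the bench were left alone.

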